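# Lock the retaining frame onto an autosampler vial holder

## Robot

A 6-joint arm with a two-finger parallel gripper is mounted at the origin on the work surface. World frame = base frame: x ahead of the robot, y to its left, z up, the work surface at z = 0. Lengths are in m, angles in rad, forces in N, time in s.
With the tool pointing down it reaches from about 0.275 to 0.875 m from the base axis. Payload 12.5 kg.
Tool frame: the origin (TCP) lies midway between the tips of the shut fingers; the grasp point (between the pads) lies 19 mm behind it; z points along the fingers, y is the direction in which the jaws open and shut (so a half turn about z gives the same grasp; the last joint's range is limited). The gripper opens to 85 mm and grips with 20 to 120 N. Pads are 22 mm wide; open, the fingers measure 114 mm over their backs; the gripper's body (76 mm by 85 mm) begins 54 mm behind the grasp point. The pads swing forward as they close: fully open they stand 13 mm farther back than shut.
Start: joints at [-1.376, 0.351, 1.652, -0, 1.139, -0.085], TCP at [0.152, -0.529, 0.231] pointing down, gripper open.
Joint ranges: [-2.75, 2.75], [-0.79, 2.1], [0.01, 2.65], [-1.57, 4.71], [0.07, 3.14], [-2.87, 2.87]. Speed limits (rad/s): [2.22, 2.22, 2.79, 3.14, 3.14, 3.14].

## Interface

Orientations are given as a unit quaternion [w, x, y, z].
In Python, from rig import manip gives the robot as it stands.
- The arm moves only by the tool carry_out, never from a script. Its argument "deltas" is a list of rows, each a list of 3 entries, a list of its own where there are three numbers: the turn, a rotation vector about the tool's x, y, z in degrees, then the shift along the tool's x, y, z in cm, then the opening in per cent of the stroke, from 0 (shut) to 100 (fully open). A call has 1 to 5 rows; each row shifts and turns the pose as measured when the row begins, along the tool's axes as they then stand; what a row does not reach is not made up. A row lasts 1/10 s, in which the tool goes at most 50 mm and 8.59 degrees, less where a joint would pass 70% of its speed; a pose out of reach is approached as far as the arm can. A call is refused whole if a number of a shift passes 5 or a number of a turn 8.59, either way. A call with a gripper value outside its range is refused whole. The fingers move at their own pace and stop on an object; the grip force is fixed at half the most. Time passes only in rows, so rows that do not move let the fingers close. It gives the time, the measured TCP pose, the force and the opening at its end, in the units of the state.
- manip.get_state(): the state, without advancing time (a new reading comes with each control period).
- manip.read_camera(name): name is "scene" or "top"; returns a dict with "pixels" (480x640x3 uint8, red, green, blue), "depth" (480x640 float32, m along the optical axis (not along the pixel's ray), 0 where there is no reading), "mtx" (3x3 intrinsics, pixels), "dist_coeffs" ([k1, k2, p1, p2, k3] as OpenCV has them; the pictures are not rectified), "eye" and "rotation" of the camera in the world. Camera axes: x right, y up, looking along -z (the intrinsics and any distortion apply to the point x, -y, -z); pixel columns grow to the right and rows downward; lengths in m; the calibration is good to about 2 mm. A picture is of the moment at which its call begins.
- manip.hand_in(): hands the job in, once; it reports no verdict.
The state is a dict: "clock": time; "joint_positions": joint angles; "qvel": joint speeds; "effort": joint torques, N m; "tcp_pos": TCP position; "tcp_rot": TCP orientation; "ft_force": force on the tool from outside, world axes, zero at the start; "ft_torque": the same for the moment, N m; "gripper_width": finger opening in m.
Only numpy, scipy, OpenCV 4.12 (cv2) and the standard library are available. Lean on these libraries where they do the work, as an engineer would, in place of code of your own. Each camera call takes 0.05 s, during which the arm holds its last target.

## Task

The vial holder has to go back into the autosampler: pick up the loose metal frame by its handle and lay it flat in place on top of the holder, without dropping it. Then turn both turnbuttons fully inward across the frame's ends so that it is locked down, and let go. Leave the jar, the beaker and the dish where they stand.

Things in the scene. Friction and masses are not known exactly. Their poses are not given: they have to be found in the camera images.
- holder: White box of vials fixed to the bench, 136 (x) by 196 mm (y, long), left or right, yaw within 0.35 rad. Origin: centre of its underside, z = 0. The frame lies centred on its rim, a ledge 50 mm up, y along y (either way round), 3 mm of play inside guides 7 mm high that lean outwards above, to 65 mm up, and lead it in from 6 mm off. Vials stay below the rim. A pivot boss at each end.
- frame: Loose aluminium plate, 120 mm (x) by 180 mm (y), 6 mm thick, about 0.25 kg, two narrow slots, black bridge handle; the same after half a turn. Origin: centre of its underside. Starts flat on the bench beside the holder. In place, its top is 56 mm above the bench, 2 mm below the turnbuttons' tongues.
- frame_handle (a point): Centre of the frame's handle bar, 40 mm above the frame's underside. The bar runs 92 mm along the frame's y, is 12 mm wide (x) and 12 mm high; its end posts leave 72 mm of free length, with 28 mm of air between bar and plate. Axes as the frame's.
- left_button (a joint): Turnbutton at the holder's +y end, rad about a vertical axis. 0 is a stop: tongue square across the frame's end, pointing to the holder's centre, locked. Grows anticlockwise seen from above, to a stop at 1.9; starts open, 1.35 to 1.75. Stays where left (friction 0.06 N m).
- right_button (a joint): Turnbutton at the holder's -y end, rad about a vertical axis. 0 is a stop: tongue pointing to the holder's centre, locked. Grows anticlockwise seen from above, to a stop at 1.9; starts open, 1.35 to 1.75. Stays where left (friction 0.06 N m).
- left_button_grip (a point): On the left button's pivot axis, 84 mm above the bench, 110 mm from the holder's centre along +y; middle of an upright fin 30 mm long (point y), 11 mm thick (x), from 66 to 96 mm above the bench. Tongue below (58 to 66 mm up) 12 mm wide, reaching 42 mm from the axis; hub radius 12 mm. Turns with the button; at joint 0 its axes are the holder's, tongue to -y.
- right_button_grip (a point): The same point on the right button, 84 mm above the bench, 110 mm from the holder's centre along -y; same fin (30 mm long along point y, 11 mm thick) and tongue. Turns with the button; at joint 0 its axes are the holder's, tongue to +y.
- reagent_bottle: Bystander: closed jar, diameter 60 mm, 120 mm high; origin at the centre of its underside.
- beaker: Bystander: beaker, diameter 70 mm, 85 mm high; origin at the centre of its underside.
- dish: Bystander: low white dish, diameter 90 mm, 18 mm high, on the far side of the work; origin at the centre of its underside.

How it is judged:
On the way, in this order (a step that is already met when the one before it is completed fails the run):
1. the frame lies flat in place on the holder's rim (horizontal distance between frame and holder below 0.007 m and z of frame in the frame of holder between 0.047 and 0.053 m and angle between the y axis of frame and the y axis of holder, either way round below 0.08 rad and angle between frame's own z axis and vertical below 0.04 rad), for 0.2 s.
2. both turnbuttons are turned across the frame (value of joint each of left_button, right_button below 0.25 rad), for 0.2 s.
At the end, for the whole second after the job is handed in: The frame lies at rest and flat (within 0.04 rad) on the holder's rim, its underside 47 to 53 mm above the holder's foot, its centre within 7 mm of the holder's and its long axis within 0.08 rad of the holder's; both turnbuttons are within 0.25 rad of square across its ends (all of step 1 and all of step 2 and linear speed of frame below 0.02 m/s); the robot touches nothing.
It fails at once if the frame is dropped (it moves faster than 0.6 m/s out of the fingers) (linear speed of frame above 0.6 m/s and contact force between the fingers and frame below 0.2 N).
It fails at once if the jar is moved more than 30 mm or tipped (distance of reagent_bottle from where it was at the start of the episode above 0.03 m or angle between reagent_bottle's own z axis and vertical above 0.5 rad).
It fails at once if the beaker is moved more than 30 mm or tipped (distance of beaker from where it was at the start of the episode above 0.03 m or angle between beaker's own z axis and vertical above 0.5 rad).
It fails at once if the dish is moved more than 30 mm or tipped (distance of dish from where it was at the start of the episode above 0.03 m or angle between dish's own z axis and vertical above 0.5 rad).
It also fails if it takes over 72 s, if anything falls off the work surface, if the arm or the gripper's body presses on something with over 40 N, if the wrist force passes 120 N, or if a joint passes its speed limit or range.

## Working session

There is one attempt and no reset: what is moved stays moved. The work goes in short steps, Python scripts to look and compute and a tool call to move; the robot and the scene stay as the last step left them, time stands still between calls to the robot, and variables do not carry over. Pictures are saved under pics/ and viewed, and the job is handed in when it is done.

Besides the shell and the picture viewer there is one more tool, called as name(argument=value, ...) on one line, values as JSON. carry_out: Moves the arm, as the interface text tells. Its arguments: {"type":"object","properties":{"deltas":{"type":"array"}},"required":["deltas"]}

```bash
mkdir -p pics; ls
cat > h.py <<'E'
import numpy as np, cv2
from rig import manip
def snap(n,tag):
    c=manip.read_camera(n)
    cv2.imwrite(f'pics/{tag}.png',cv2.cvtColor(c['pixels'],cv2.COLOR_RGB2BGR))
    np.savez(f'pics/{tag}.npz',**{k:np.array(v) for k,v in c.items()})
    return c
def cloud(c):
    # world xyz for each pixel via depth
    H,W=c['depth'].shape
    u,v=np.meshgrid(np.arange(W,dtype=np.float32),np.arange(H,dtype=np.float32))
    p=cv2.undistortPoints(np.stack([u.ravel(),v.ravel()],1)[:,None],np.array(c['mtx'],float),np.array(c['dist_coeffs'],float))[:,0]
    d=c['depth'].ravel()
    P=np.stack([p[:,0]*d,-p[:,1]*d,-d],1)
    R=np.array(c['rotation']); 
    return (P@R.T+np.array(c['eye'])).reshape(H,W,3)
E
python3 - <<'E'
from h import *
print(manip.get_state())
for n in('scene','top'):
    c=snap(n,n+'0'); print(n,c['mtx'],c['dist_coeffs'],c['eye'],c['rotation'],(c['depth']==0).mean())
E
```

```text
pics
{'clock': 0.0, 'joint_positions': array([-1.37559483e+00,  3.51246185e-01,  1.65244864e+00, -9.95671101e-06,
        1.13909762e+00, -8.46198687e-02]), 'qvel': array([-1.51041315e-04,  1.44167563e-03, -1.53455789e-06,  1.31518065e-04,
        7.93920775e-04,  2.44739522e-04]), 'effort': array([-1.00662848e-03, -5.06103194e+01, -2.91403735e+01, -1.24454264e-04,
        4.59475545e-03, -1.33225842e-05]), 'tcp_pos': array([ 0.15184629, -0.52826712,  0.23074364]), 'tcp_rot': array([-5.98729681e-04,  9.90227987e-01,  1.39456711e-01, -3.76653177e-05]), 'ft_force': array([-0.60881784,  0.00925209,  0.28836613]), 'ft_torque': array([-0.00199983, -0.01410923,  0.02015738]), 'gripper_width': 0.08521741640513646}
scene [[555.75012862   0.         323.73216237]
 [  0.         555.75012862 245.5050765 ]
 [  0.           0.           1.        ]] [-0.03228672  0.          0.          0.          0.        ] [1.31698048 0.08223194 1.06446373] [0.63656631 0.19415424 0.21775363 0.71391233] 0.003938802083333333
top [[604.98224858   0.         321.34054529]
 [  0.         604.98224858 234.13198729]
 [  0.           0.           1.        ]] [0.01205767 0.         0.         0.         0.        ] [ 0.51979026 -0.00521999  1.6732741 ] [ 0.70931062  0.03019177 -0.02222801 -0.7038983 ] 0.003919270833333334
```

Add to h.py:
```python
from scipy.spatial.transform import Rotation as Rn
def rot(q): q=np.array(q); return Rn.from_quat(q[[1,2,3,0]]).as_matrix()
def cloud(c):
    H,W=c['depth'].shape
    u,v=np.meshgrid(np.arange(W,dtype=np.float32),np.arange(H,dtype=np.float32))
    p=cv2.undistortPoints(np.stack([u.ravel(),v.ravel()],1)[:,None],np.array(c['mtx'],float),np.array(c['dist_coeffs'],float))[:,0]
    d=c['depth'].ravel()
    P=np.stack([p[:,0]*d,-p[:,1]*d,-d],1)
    return (P@rot(c['rotation']).T+np.array(c['eye'])).reshape(H,W,3)
def proj(c,P):
    q=(np.atleast_2d(P)-np.array(c['eye']))@rot(c['rotation']); q=q*[1,-1,-1]
    return cv2.projectPoints(q,np.zeros(3),np.zeros(3),np.array(c['mtx'],float),np.array(c['dist_coeffs'],float))[0][:,0]
```

```text
(no output)
```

View pics/top0.png

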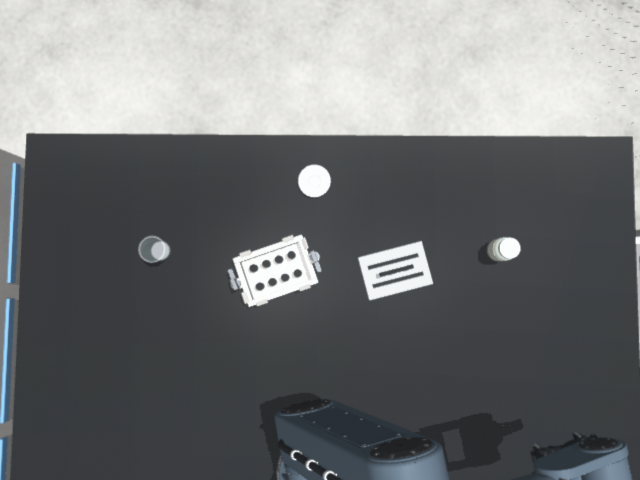

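View pics/scene0.png

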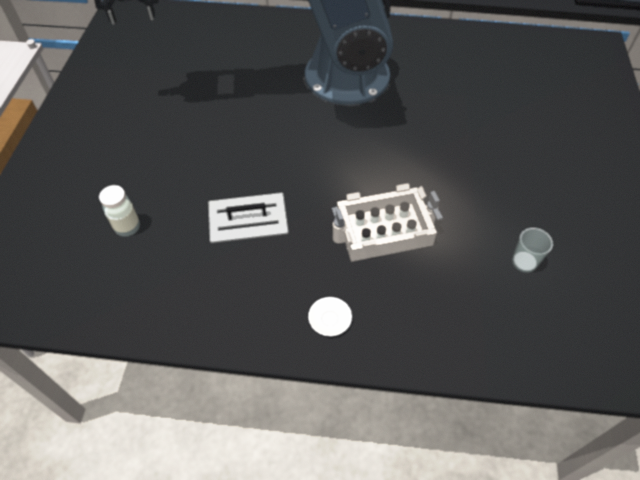

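The top view shows the frame around (396,270), the holder around (277,270), buttons at (236,280) and (315,260), jar (505,248), beaker (153,250) and dish (314,181). The scene view shows the frame at (248,217) and the holder at (385,222). Next I'll measure by depth and by two-view geometry.

Run:
```python
from h import *
import cv2
C={n:dict(np.load(f'pics/{n}0.npz')) for n in('top','scene')}
X={n:cloud(C[n]) for n in C}
for n in C:
    P=X[n]; I=C[n]['pixels'].astype(int)
    m=(P[...,0]>0.2)&(P[...,0]<0.85)&(abs(P[...,1])<0.6)
    print(n,'bench z',np.median(P[m][:,2]), P[m].shape)
    # frame top region: bright, height 3-12mm, cluster
    if 1:
        bright=(I.min(2)>110)&m
        k,lab,st,ce=cv2.connectedComponentsWithStats(bright.astype(np.uint8))
        for i in range(1,k):
            if st[i,4]<60: continue
            q=P[lab==i]; print(n,i,st[i],ce[i].round(1),'med',np.median(q,0).round(4),'z5/95',np.percentile(q[:,2],[5,50,95]).round(4))
    hi=(P[...,2]>0.02)&m&(P[...,2]<0.15)
    k,lab,st,ce=cv2.connectedComponentsWithStats(hi.astype(np.uint8))
    for i in range(1,k):
        if st[i,4]<30: continue
        q=P[lab==i]; r=cv2.minAreaRect(q[:,:2].astype(np.float32)); print(' hi',n,ce[i].round(1),st[i,4],q.mean(0).round(4),np.percentile(q[:,2],[5,50,95]).round(4),r)
def up(n,x0,y0,x1,y1,s=6):
    im=cv2.imread(f'pics/{n}0.png')[y0:y1,x0:x1]; cv2.imwrite(f'pics/{n}0z.png',cv2.resize(im,None,fx=s,fy=s,interpolation=cv2.INTER_CUBIC))
up('top',220,225,340,315); up('scene',320,175,450,265)
```

```text
top bench z 0.0019288927023108915 (113887, 3)
top 331 [298 164  33  34 879] [314.  180.3] med [0.7924 0.0357 0.012 ] z5/95 [-0.0004  0.012   0.0221]
top 335 [ 228  234   94   73 4037] [275.  270.1] med [0.5433 0.1387 0.0157] z5/95 [0.002  0.0157 0.0684]
top 336 [138 236  32  27 419] [156.  249.6] med [0.5961 0.4648 0.0115] z5/95 [-0.0004  0.0115  0.0892]
top 337 [488 237  33  24 627] [504.4 248.5] med [ 0.6027 -0.4583  0.1158] z5/95 [0.0046 0.1158 0.1257]
top 338 [ 358  241   75   60 2624] [395.1 270.2] med [ 0.5457 -0.189   0.0063] z5/95 [-0.0015  0.0063  0.0139]
top 345 [589 451  35  13 156] [610.7 457.3] med [ 0.2045 -0.5188  0.5478] z5/95 [0.5386 0.5478 0.5634]
top 346 [392 461  41  19 614] [412.7 471.3] med [ 0.245  -0.1295  0.7774] z5/95 [0.7715 0.7774 0.7808]
 hi top [273.7 270.4] 1754 [0.542  0.1399 0.0559] [0.0401 0.0527 0.0923] ((0.5419949293136597, 0.13567104935646057), (0.14648506045341492, 0.2455875277519226), 19.826885223388672)
 hi top [152.  249.2] 414 [0.5958 0.4658 0.0608] [0.0241 0.0634 0.0889] ((0.5941101908683777, 0.45896342396736145), (0.06894733011722565, 0.066
[... 2566 characters left out ...]
7 0.1383 0.0452] [0.0235 0.0448 0.0718] ((0.543851375579834, 0.13318106532096863), (0.15010066330432892, 0.2434421181678772), 19.370929718017578)
 hi scene [118.  208.4] 1193 [ 0.6162 -0.4608  0.0849] [0.0287 0.0906 0.1207] ((0.6079482436180115, -0.46832790970802307), (0.06064006686210632, 0.05674285814166069), 76.12059020996094)
 hi scene [245.3 207.9] 289 [ 0.5487 -0.1898  0.0404] [0.0249 0.0424 0.0474] ((0.5465360283851624, -0.19073356688022614), (0.017872655764222145, 0.09197746962308884), 14.386929512023926)
 hi scene [532.2 247.1] 1090 [0.5956 0.4591 0.0569] [0.0248 0.0581 0.0829] ((0.5967902541160583, 0.4584261178970337), (0.06873409450054169, 0.07216643542051315), 32.637142181396484)
```

View pics/top0z.png

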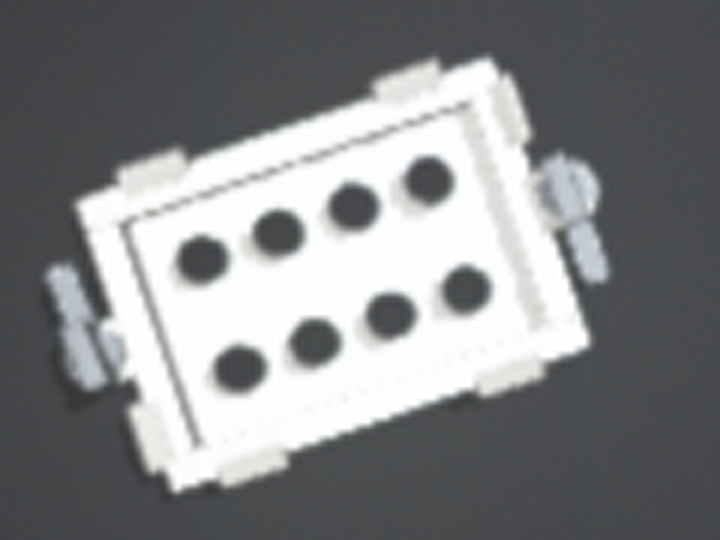

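View pics/scene0z.png

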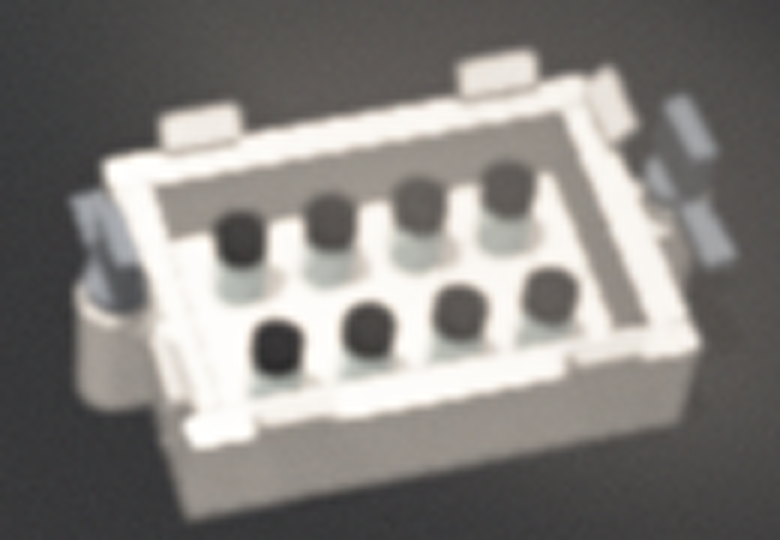

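```bash
cat > fit.py <<'E'
from h import *
from scipy.optimize import minimize, differential_evolution
def edge_score(p,c,G,L,W,z,skip=0.0,d=0.0025,skips=None):
    x,y,t=p
    R=np.array([[np.cos(t),-np.sin(t)],[np.sin(t),np.cos(t)]])
    s=np.linspace(-.5,.5,120)
    tot=0
    for k in range(4):
        ln,of=((L,W),(W,L),(L,W),(W,L))[k]
        vals=[]
        for e in(-d,d):
            if k%2==0: q=np.stack([np.full_like(s,(of/2+e)*(1 if k==0 else -1)),s*(ln-.01)],1)
            else: q=np.stack([s*(ln-.01),np.full_like(s,(of/2+e)*(1 if k==1 else -1))],1)
            w=q@R.T+[x,y]
            uv=proj(c,np.c_[w,np.full(len(w),z)]).astype(np.float32)
            vals.append(cv2.remap(G,uv[:,:1],uv[:,1:],cv2.INTER_LINEAR)[:,0])
        tot+=np.median(vals[0]-vals[1])+np.mean(vals[0]-vals[1])
    return -tot
def fitrect(c,p0,L,W,z,sign=1,d=.0025):
    G=c['pixels'].astype(np.float32).mean(2)*sign
    best=None
    for dx in(-.004,0,.004):
      for dy in(-.004,0,.004):
        r=minimize(edge_score,np.array(p0)+[dx,dy,0],args=(c,G,L,W,z,0,d),method='Nelder-Mead',options=dict(initial_simplex=np.array(p0)+[[dx,dy,0],[dx+.003,dy,0],[dx,dy+.003,0],[dx,dy,.03]],xatol=1e-5,fatol=1e-3))
        if best is None or r.fun<best.fun: best=r
    return best.x,best.fun
E
python3 - <<'E'
from fit import *
for n in('top','scene'):
    c=dict(np.load(f'pics/{n}0.npz'))
    for z in(.045,.05,.055): print(n,'holder',z,fitrect(c,(.542,.136,.348),.196,.136,z))
    for z in(.0,.006,.012): print(n,'frame',z,fitrect(c,(.5455,-.189,.26),.18,.12,z))
    for z in(.04,.046,.052): print(n,'bar',z,fitrect(c,(.545,-.189,.26),.092,.012,z,-1,.002))
E
```

```text
top holder 0.045 (array([0.54268528, 0.13762808, 0.34242354]), np.float64(-784.9447631835938))
top holder 0.05 (array([0.54255607, 0.1374302 , 0.34182571]), np.float64(-817.5476684570312))
top holder 0.055 (array([0.54248393, 0.13670704, 0.34103834]), np.float64(-841.5693359375))
top frame 0.0 (array([ 0.54578565, -0.19012165,  0.26131446]), np.float64(-976.5052490234375))
top frame 0.006 (array([ 0.54574294, -0.18948147,  0.26185623]), np.float64(-1015.3060302734375))
top frame 0.012 (array([ 0.54557712, -0.18877165,  0.26086671]), np.float64(-1042.4228515625))
top bar 0.04 (array([ 0.54508533, -0.1885008 ,  0.2622499 ]), np.float64(-816.7305908203125))
top bar 0.046 (array([ 0.54500146, -0.18765372,  0.25872974]), np.float64(-831.30419921875))
top bar 0.052 (array([ 0.54485161, -0.18678277,  0.25685674]), np.float64(-846.4637451171875))
scene holder 0.045 (array([0.54031734, 0.13687557, 0.34405899]), np.float64(-538.0177001953125))
scene holder 0.05 (array([0.54425215, 0.13646759, 0.33860918]), np.float64(-553.97216796875))
scene holder 0.055 (array([0.54810186, 0.13617277, 0.3374069 ]), np.float64(-560.6870727539062))
scene frame 0.0 (array([ 0.54262308, -0.1915249 ,  0.26000907]), np.float64(-780.9075927734375))
scene frame 0.006 (array([ 0.54703806, -0.19016299,  0.25923772]), np.float64(-829.177978515625))
scene frame 0.012 (array([ 0.55143367, -0.18852725,  0.25915449]), np.float64(-864.8507080078125))
scene bar 0.04 (array([ 0.54823604, -0.18974592,  0.1042089 ]), np.float64(-584.471923828125))
scene bar 0.046 (array([ 0.55280238, -0.18845829,  0.10633515]), np.float64(-582.721435546875))
scene bar 0.052 (array([ 0.55729238, -0.1871957 ,  0.10457338]), np.float64(-582.9705810546875))
```

```bash
cat > plan.py <<'E'
from h import *
import sys
def Rt(psi):
    x=np.array([np.cos(psi),np.sin(psi),0]);z=np.array([0,0,-1.]);return np.stack([x,np.cross(z,x),z],1)
def plan(x,y,z,psi,g,smax=4.0,rmax=8.0,maxrows=5):
    s=manip.get_state(); p=np.array(s['tcp_pos']);R=rot(s['tcp_rot']); T=np.array([x,y,z])
    print('t',round(s['clock'],2),'p',p.round(4),'psi',round(np.arctan2(R[1,0],R[0,0]),3),'tilt',R[:2,2].round(3),'F',s['ft_force'].round(1),'w',round(s['gripper_width'],4),'j',s['joint_positions'].round(2))
    # total
    rv=Rn.from_matrix(R.T@Rt(psi)).as_rotvec(degrees=True)
    n=max(int(np.ceil(np.linalg.norm(T-p)*100/smax-.05)),int(np.ceil(np.abs(rv).max()/rmax-.05)),1)
    print('left mm',((T-p)*1000).round(1),'rotvec',rv.round(1),'rows total',n)
    rows=[]
    for k in range(min(n,maxrows)):
        rem=n-k
        a=(Rn.from_matrix(R.T@Rt(psi)).as_rotvec(degrees=True)/rem).round(1)
        d=(R.T@(T-p)*100/rem).round(2)
        rows.append([a.tolist(),d.tolist(),g])
        p=p+R@d; p=p-R@d+R@d/100; R=R@Rn.from_rotvec(a,degrees=True).as_matrix()
    print(str(rows).replace('-0.0,','0,'))
if __name__=='__main__':
    a=[float(v) for v in sys.argv[1:]]; plan(*a[:5],*a[5:])
E
python3 plan.py .546 -.1895 .15 1.832 100
```

```text
t 0.1 p [ 0.1519 -0.5283  0.2308] psi 0.28 tilt [-0.     0.001] F [-0.4  0.2  0.3] w 0.0856 j [-1.38  0.35  1.65 -0.    1.14 -0.08]
left mm [394.1 338.8 -80.8] rotvec [ -0.   -0.1 -88.9] rows total 14
[[[0, 0, -6.4], [3.37, -1.55, 0.58], 100.0], [[0, 0, -6.3], [3.53, -1.16, 0.58], 100.0], [[0, 0, -6.4], [3.63, -0.77, 0.58], 100.0], [[0, 0, -6.3], [3.69, -0.36, 0.58], 100.0], [[0, 0, -6.4], [3.71, 0.05, 0.58], 100.0]]
```

carry_out(deltas=[[[0, 0, -6.4], [3.4, -1.5, 0.5], 100], [[0, 0, -6.4], [3.5, -1.2, 0.6], 100], [[0, 0, -6.4], [3.6, -0.8, 0.6], 100], [[0, 0, -6.4], [3.7, -0.4, 0.6], 100], [[0, 0, -6.4], [3.7, 0, 0.6], 100]])

```text
clock: 0.6
tcp_pos: [0.2922, -0.4039, 0.2001]
tcp_rot: [-0.001, 0.911, 0.413, -0.0]
ft_force: [1.1, -0.2, -0.3]
gripper_width: 0.0854
```

```bash
python3 plan.py .546 -.1895 .15 1.832 100
```

```text
t 0.6 p [ 0.2922 -0.4039  0.2001] psi 0.851 tilt [-0.001  0.001] F [ 1.1 -0.2 -0.3] w 0.0854 j [-1.04  0.3   1.81 -0.    1.03 -0.32]
left mm [253.8 214.4 -50.1] rotvec [ -0.1  -0.  -56.2] rows total 9
[[[0, 0, -6.2], [3.65, 0.55, 0.56], 100.0], [[0, 0, -6.2], [3.57, 0.94, 0.56], 100.0], [[0, 0, -6.3], [3.45, 1.32, 0.55], 100.0], [[0, 0, -6.2], [3.28, 1.69, 0.56], 100.0], [[0, 0, -6.3], [3.08, 2.04, 0.55], 100.0]]
```

carry_out(deltas=[[[0, 0, -6.2], [3.7, 0.5, 0.5], 100], [[0, 0, -6.2], [3.6, 0.9, 0.5], 100], [[0, 0, -6.2], [3.5, 1.3, 0.5], 100], [[0, 0, -6.2], [3.3, 1.7, 0.5], 100], [[0, 0, -6.2], [3.1, 2.0, 0.5], 100]])

```text
clock: 1.1
tcp_pos: [0.4362, -0.2747, 0.1731]
tcp_rot: [-0.002, 0.76, 0.65, -0.0]
ft_force: [0.0, -1.1, 0.5]
gripper_width: 0.0856
```

```bash
python3 plan.py .546 -.1895 .15 1.832 100
```

```text
t 1.1 p [ 0.4362 -0.2747  0.1731] psi 1.415 tilt [-0.002  0.002] F [ 0.  -1.1  0.5] w 0.0856 j [-0.65  0.36  1.8   0.    0.99 -0.5 ]
left mm [109.8  85.2 -23.1] rotvec [ -0.1  -0.1 -23.9] rows total 4
[[[0, 0, -6.0], [2.53, 2.38, 0.58], 100.0], [[0, -0.1, -6.0], [2.27, 2.63, 0.58], 100.0], [[-0.1, 0, -5.9], [1.98, 2.86, 0.57], 100.0], [[0, -0.1, -6.0], [1.67, 3.04, 0.57], 100.0]]
```

carry_out(deltas=[[[0, 0, -6], [2.5, 2.4, 0.6], 100], [[0, 0, -6], [2.3, 2.6, 0.6], 100], [[0, 0, -6], [2, 2.9, 0.6], 100], [[0, 0, -6], [1.7, 3, 0.6], 100], [[0, 0, 0], [0, 0, 0], 100]])

```text
clock: 1.6
tcp_pos: [0.5507, -0.1804, 0.1461]
tcp_rot: [-0.003, 0.598, 0.801, 0.0]
ft_force: [-0.7, 0.6, 0.5]
gripper_width: 0.0852
```

```bash
python3 plan.py .546 -.1895 .08 1.832 100 2.5; python3 -c "
from h import *
snap('scene','s1');snap('top','t1')"
```

```text
t 1.6 p [ 0.5507 -0.1804  0.1461] psi 1.859 tilt [-0.005  0.004] F [-0.7  0.6  0.5] w 0.0852 j [-0.4   0.5   1.65  0.    1.   -0.69]
left mm [ -4.7  -9.1 -66.1] rotvec [-0.2 -0.3  1.6] rows total 3
[[[-0.1, -0.1, 0.5], [-0.26, -0.23, 2.2], 100.0], [[0, -0.1, 0.5], [-0.26, -0.23, 2.2], 100.0], [[-0.1, -0.1, 0.6], [-0.25, -0.23, 2.21], 100.0]]
```

View pics/s1.png

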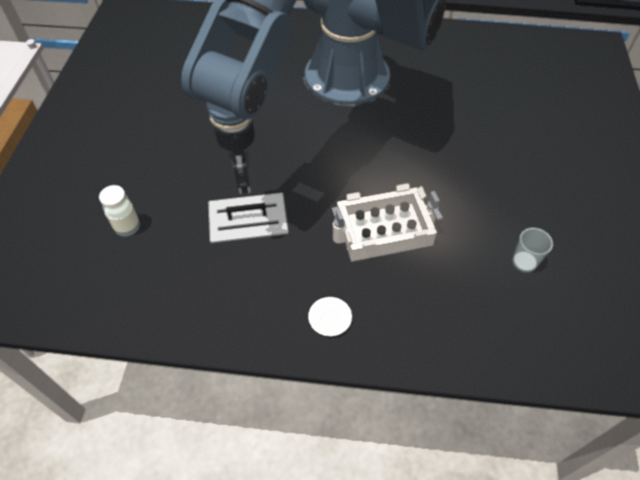

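The gripper at about (243,175) hangs above the near edge of the frame at (248,217), consistent with z of 0.146. I'll go on down, with a settling row.

carry_out(deltas=[[[0, 0, 0.6], [-0.3, -0.2, 2.2], 100], [[0, 0, 0.5], [-0.2, -0.2, 2.2], 100], [[0, 0, 0.5], [-0.2, -0.2, 2], 100], [[0, 0, 0], [0, 0, 0], 100]])

```text
clock: 2.1
tcp_pos: [0.5421, -0.194, 0.0821]
tcp_rot: [-0.002, 0.615, 0.788, -0.0]
ft_force: [-1.2, -1.0, -0.0]
gripper_width: 0.0853
```

```bash
python3 -c "
from h import *
c=snap('scene','s2');snap('top','t2')
s=manip.get_state();print(proj(c,s['tcp_pos']))
"; python3 plan.py .546 -.1895 .07 1.832 100 2.5
```

```text
[[241.56075266 194.0578387 ]]
t 2.2 p [ 0.5438 -0.1943  0.0846] psi 1.817 tilt [-0.     0.001] F [ 0.5 -0.3 -0.3] w 0.0854 j [-0.42  0.59  1.69  0.    0.86 -0.67]
left mm [  2.2   4.8 -14.6] rotvec [-0.  -0.1 -0.8] rows total 1
[[[0, -0.1, -0.8], [0.41, 0.33, 1.46], 100.0]]
```

```bash
python3 -c "
import cv2
a=cv2.resize(cv2.imread('pics/s2.png')[120:270,180:380],None,fx=2,fy=2);b=cv2.resize(cv2.imread('pics/t2.png')[200:350,300:500],None,fx=2,fy=2)
cv2.imwrite('pics/c2.png',cv2.hconcat([a,b]))"
```

```text
(no output)
```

View pics/c2.png

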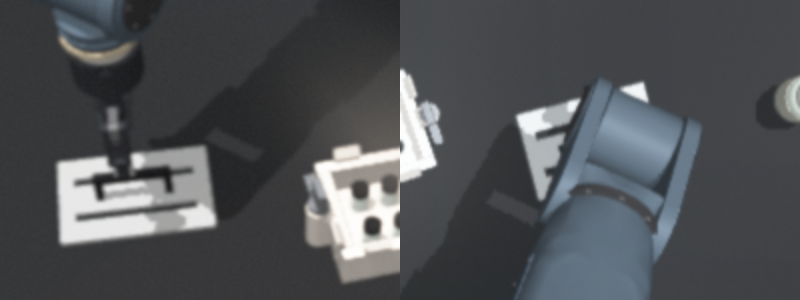

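Projection of the TCP (241.6,194) fits the visible near finger at about (240,205), as the jaws open towards the camera. The jaws straddle the bar. I'll centre, then go down.

carry_out(deltas=[[[0, 0, -0.8], [0.4, 0.3, 1], 100], [[0, 0, 0], [0, 0, 0], 100]])

```text
clock: 2.4
tcp_pos: [0.5466, -0.1901, 0.0762]
tcp_rot: [0.001, 0.609, 0.793, 0.001]
ft_force: [-0.1, 0.1, 0.4]
gripper_width: 0.0853
```

```bash
python3 plan.py .546 -.1895 .021 1.832 100 1.5
```

```text
t 2.4 p [ 0.5466 -0.1901  0.0762] psi 1.831 tilt [ 0.003 -0.   ] F [-0.1  0.1  0.4] w 0.0853 j [-0.42  0.6   1.69  0.    0.85 -0.68]
left mm [ -0.6   0.6 -55.2] rotvec [ 0.1  0.1 -0. ] rows total 4
[[[0.0, 0.0, -0.0], [0.02, -0.01, 1.38], 100.0], [[0.0, 0.0, -0.0], [0.02, -0.01, 1.38], 100.0], [[0.1, 0.0, -0.0], [0.02, -0.02, 1.38], 100.0], [[0.0, 0.1, -0.0], [0.02, -0.01, 1.38], 100.0]]
```

carry_out(deltas=[[[0, 0, 0], [0, 0, 1.3], 100], [[0, 0, 0], [0, 0, 1.3], 100], [[0, 0, 0], [0, 0, 1.3], 100], [[0, 0, 0], [0, 0, 1.1], 100], [[0, 0, 0], [0, 0, 0], 100]])

```text
clock: 2.9
tcp_pos: [0.5469, -0.1898, 0.0221]
tcp_rot: [0.001, 0.609, 0.793, 0.001]
ft_force: [0.0, 0.7, 0.7]
gripper_width: 0.0853
```

```bash
python3 plan.py .546 -.1895 .021 1.832 100 1.5
```

```text
t 2.9 p [ 0.5469 -0.1898  0.0221] psi 1.832 tilt [ 0.003 -0.001] F [0.  0.7 0.7] w 0.0853 j [-0.41  0.69  1.71  0.    0.74 -0.68]
left mm [-0.9  0.3 -1.1] rotvec [0.2 0.1 0. ] rows total 1
[[[0.2, 0.1, 0.0], [0.06, -0.08, 0.11], 100.0]]
```

carry_out(deltas=[[[0.2, 0, 0], [0, 0, 0], 50], [[0, 0, 0], [0, 0, 0], 20], [[0, 0, 0], [0, 0, 0], 0], [[0, 0, 0], [0, 0, 0], 0], [[0, 0, 0], [0, 0, 0], 0]])

```text
clock: 3.4
tcp_pos: [0.5475, -0.1901, 0.0228]
tcp_rot: [0.001, 0.609, 0.793, -0.001]
ft_force: [0.5, 0.5, 0.4]
gripper_width: 0.0121
```

carry_out(deltas=[[[0, 0, 0], [0, 0, 0], 0], [[0, 0, 0], [0, 0, 0], 0], [[0, 0, 0], [0, 0, 0], 0], [[0, 0, 0], [0, 0, 0], 0]])

```text
clock: 3.8
tcp_pos: [0.5474, -0.1901, 0.0229]
tcp_rot: [0.001, 0.609, 0.793, -0.001]
ft_force: [0.1, 0.2, -0.8]
gripper_width: 0.0109
```

```bash
python3 plan.py .546 -.1895 .05 1.832 0 1.5
```

```text
t 3.8 p [ 0.5474 -0.1901  0.0229] psi 1.832 tilt [ 0.001 -0.002] F [ 0.1  0.2 -0.8] w 0.0109 j [-0.41  0.69  1.71 -0.    0.75 -0.67]
left mm [-1.4  0.6 27.1] rotvec [-0.   0.1 -0. ] rows total 2
[[[0, 0.1, -0.0], [0.04, -0.06, -1.35], 0.0], [[0, 0.0, -0.0], [0.05, -0.06, -1.36], 0.0]]
```

Fingers stopped at 11 mm on the 12 mm bar, so it is held. Lift.

carry_out(deltas=[[[0, 0, 0], [0, 0, -0.6], 0], [[0, 0, 0], [0, 0, -1.2], 0], [[0, 0, 0], [0, 0, -1.8], 0], [[0, 0, 0], [0, 0, -2], 0], [[0, 0, 0], [0, 0, -2], 0]])

```text
clock: 4.3
tcp_pos: [0.5457, -0.1892, 0.1014]
tcp_rot: [-0.002, 0.609, 0.793, -0.001]
ft_force: [0.1, 0.1, -3.3]
gripper_width: 0.0108
```

```bash
python3 plan.py .543 .137 .16 1.912 0 2.5; python3 -c "
from h import *
c=snap('scene','s3')
import cv2;cv2.imwrite('pics/s3z.png',cv2.resize(cv2.imread('pics/s3.png')[80:300,150:450],None,fx=2.5,fy=2.5))"
```

```text
t 4.3 p [ 0.5457 -0.1892  0.1014] psi 1.832 tilt [-0.004  0.   ] F [ 0.1  0.1 -3.3] w 0.0108 j [-0.41  0.56  1.68 -0.    0.9  -0.67]
left mm [ -2.7 326.2  58.6] rotvec [-0.2 -0.1 -4.6] rows total 14
[[[0, 0, -0.3], [2.26, 0.58, -0.42], 0.0], [[0, 0, -0.3], [2.25, 0.59, -0.42], 0.0], [[0, 0, -0.3], [2.25, 0.6, -0.42], 0.0], [[0, 0, -0.3], [2.25, 0.62, -0.42], 0.0], [[0, 0, -0.3], [2.24, 0.63, -0.42], 0.0]]
```

View pics/s3z.png

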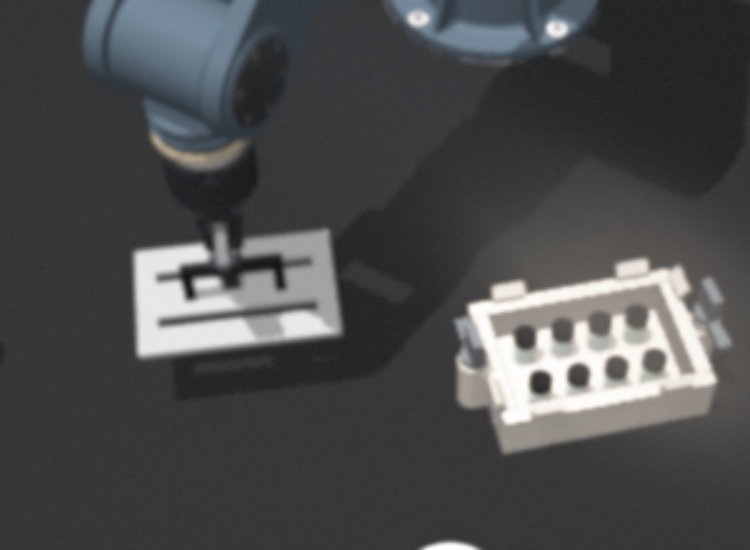

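The frame hangs level and clear of the bench, gripped mid-bar at about (242,188) in the full picture. Rising, then moving across.

carry_out(deltas=[[[0, 0, 0], [0.5, 0, -2.2], 0], [[0, 0, 0], [1, 0.2, -2.2], 0], [[0, 0, -0.3], [1.7, 0.4, -1.5], 0], [[0, 0, -0.3], [2.3, 0.6, 0], 0], [[0, 0, -0.3], [2.5, 0.6, 0], 0]])

```text
clock: 4.85
tcp_pos: [0.5438, -0.108, 0.169]
tcp_rot: [0.003, 0.604, 0.797, -0.0]
ft_force: [-0.6, 0.5, -2.3]
gripper_width: 0.0105
```

```bash
python3 plan.py .543 .137 .16 1.912 0 2.7
```

```text
t 4.85 p [ 0.5438 -0.108   0.169 ] psi 1.844 tilt [ 0.005 -0.004] F [-0.6  0.5 -2.3] w 0.0105 j [-0.28  0.43  1.71 -0.    1.   -0.55]
left mm [ -0.8 245.   -9. ] rotvec [ 0.2  0.3 -3.9] rows total 10
[[[0.0, 0.0, -0.4], [2.36, 0.65, 0.08], 0.0], [[0.0, 0.0, -0.4], [2.36, 0.67, 0.08], 0.0], [[0.0, 0.0, -0.4], [2.35, 0.69, 0.08], 0.0], [[0.0, 0.0, -0.4], [2.35, 0.7, 0.08], 0.0], [[0.0, 0.0, -0.4], [2.34, 0.72, 0.08], 0.0]]
```

carry_out(deltas=[[[0, 0, -0.4], [2.4, 0.7, 0], 0], [[0, 0, -0.4], [2.4, 0.7, 0], 0], [[0, 0, -0.4], [2.4, 0.7, 0], 0], [[0, 0, -0.4], [2.4, 0.7, 0], 0], [[0, 0, -0.4], [2.4, 0.7, 0], 0]])

```text
clock: 5.35
tcp_pos: [0.5425, 0.022, 0.17]
tcp_rot: [0.004, 0.59, 0.808, 0.0]
ft_force: [1.3, 0.4, -2.7]
gripper_width: 0.0109
```

```bash
python3 plan.py .543 .137 .16 1.912 0 2.7
```

```text
t 5.35 p [0.5425 0.022  0.17  ] psi 1.88 tilt [ 0.007 -0.004] F [ 1.3  0.4 -2.7] w 0.0109 j [-0.04  0.41  1.74 -0.    0.99 -0.35]
left mm [  0.5 115.  -10. ] rotvec [ 0.3  0.4 -1.8] rows total 5
[[[0.1, 0.1, -0.4], [2.19, 0.71, 0.19], 0.0], [[0.1, 0.1, -0.4], [2.18, 0.72, 0.19], 0.0], [[0.0, 0.1, -0.3], [2.18, 0.74, 0.2], 0.0], [[0.1, 0.0, -0.4], [2.18, 0.75, 0.2], 0.0], [[0.0, 0.1, -0.3], [2.17, 0.77, 0.19], 0.0]]
```

carry_out(deltas=[[[0.1, 0.1, -0.4], [2.2, 0.7, 0.1], 0], [[0.1, 0.1, -0.4], [2.2, 0.7, 0.1], 0], [[0, 0.1, -0.3], [2.2, 0.8, 0.1], 0], [[0, 0.1, -0.3], [1.6, 0.6, 0.1], 0], [[0, 0, 0], [0.7, 0.2, 0.1], 0]])

```text
clock: 5.85
tcp_pos: [0.5418, 0.1218, 0.1656]
tcp_rot: [0.0, 0.579, 0.816, 0.001]
ft_force: [-0.6, 0.1, -2.1]
gripper_width: 0.0107
```

carry_out(deltas=[[[0, 0, 0], [0, 0, 0], 0], [[0, 0, 0], [0, 0, 0], 0]])

```text
clock: 6.05
tcp_pos: [0.5415, 0.1219, 0.1656]
tcp_rot: [0.0, 0.578, 0.816, 0.001]
ft_force: [1.5, -0.4, -2.9]
gripper_width: 0.0107
```

```bash
python3 plan.py .543 .137 .16 1.912 0 2.7; python3 -c "
from h import *
import cv2
for n in('top','scene'): snap(n,n+'4')
a=cv2.resize(cv2.imread('pics/scene4.png')[110:290,290:490],None,fx=2,fy=2);b=cv2.resize(cv2.imread('pics/top4.png')[190:370,180:380],None,fx=2,fy=2)
cv2.imwrite('pics/c4.png',cv2.hconcat([a,b]))"
```

```text
t 6.05 p [0.5415 0.1219 0.1656] psi 1.909 tilt [0.002 0.002] F [ 1.5 -0.4 -2.9] w 0.0107 j [ 0.14  0.44  1.7   0.    1.   -0.2 ]
left mm [ 1.5 15.1 -5.6] rotvec [ 0.2 -0.  -0.2] rows total 1
[[[0.2, 0, -0.2], [1.37, 0.64, 0.56], 0.0]]
```

View pics/c4.png

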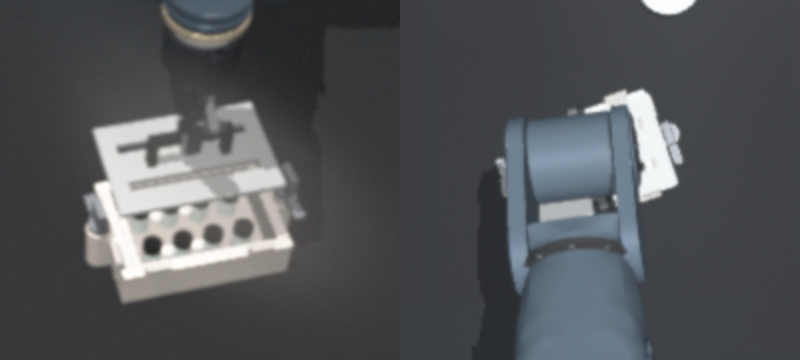

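The frame hangs level over the holder, about (375,185) in the scene, short of the holder in +y. I'll fit it in the scene view against the holder's fit in the same view.

```bash
python3 -c "
from fit import *
c=dict(np.load('pics/scene4.npz'));P=cloud(c)
for z in(.145,.15,.155): print(z,fitrect(c,(.5415,.122,.338),.18,.12,z))
m=(c['pixels'].min(2)>90)&(P[...,2]>.11)&(P[...,2]<.17)&(abs(P[...,0]-.54)<.12)&(abs(P[...,1]-.12)<.12)
q=P[m];A=np.c_[q[:,0]-.5415,q[:,1]-.122,np.ones(len(q))];
for i in range(3):
  s=np.linalg.lstsq(A,q[:,2],rcond=None)[0]; r=q[:,2]-A@s; k=abs(r)<.006; A=A[k];q=q[k]
print(len(q),s)
"
```

```text
0.145 (array([0.53926333, 0.12164471, 0.34120236]), np.float64(-554.9324951171875))
0.15 (array([0.54350683, 0.12163891, 0.34423721]), np.float64(-567.64892578125))
0.155 (array([0.54759399, 0.12147851, 0.34391752]), np.float64(-566.96533203125))
2887 [-0.00044664  0.00255025  0.14640495]
```

carry_out(deltas=[[[0, 0, 0], [0.8, 0.3, 0.6], 0], [[0, 0, 0], [0.6, 0.3, 1], 0], [[0, 0, 0], [0, 0, 1.2], 0], [[0, 0, 0], [0, 0, 1.2], 0], [[0, 0, 0], [0, 0, 0], 0]])

```text
clock: 6.65
tcp_pos: [0.5425, 0.1368, 0.1214]
tcp_rot: [0.0, 0.579, 0.815, 0.001]
ft_force: [0.3, -0.0, -2.3]
gripper_width: 0.0109
```

```bash
python3 plan.py .5425 .137 .105 1.907 0 2.7
```

```text
t 6.65 p [0.5425 0.1368 0.1214] psi 1.906 tilt [0.001 0.001] F [ 0.3 -0.  -2.3] w 0.0109 j [ 0.16  0.5   1.72  0.    0.91 -0.17]
left mm [  0.    0.2 -16.4] rotvec [ 0.1 -0.1 -0.1] rows total 1
[[[0.1, -0.1, -0.1], [0.02, 0.01, 1.64], 0.0]]
```

carry_out(deltas=[[[0, 0, 0], [0, 0, 0.9], 0], [[0, 0, 0], [0, 0, 0.9], 0], [[0, 0, 0], [0, 0, 0], 0]])

```text
clock: 6.95
tcp_pos: [0.5424, 0.1365, 0.1013]
tcp_rot: [-0.0, 0.579, 0.815, 0.001]
ft_force: [0.1, -0.1, -2.9]
gripper_width: 0.011
```

```bash
python3 plan.py .5425 .137 .09 1.907 0 2.7; python3 -c "
from h import *
import cv2
for n in('top','scene'): snap(n,n+'5')
a=cv2.resize(cv2.imread('pics/scene5.png')[130:280,310:460],None,fx=4,fy=4)
cv2.imwrite('pics/c5.png',a)
from fit import *
c=dict(np.load('pics/scene5.npz'))
s=manip.get_state();z=s['tcp_pos'][2]-.016
print(z,fitrect(c,(.543,.137,.338),.18,.12,z))
"
```

```text
t 6.95 p [0.5424 0.1365 0.1013] psi 1.906 tilt [0.    0.001] F [ 0.1 -0.1 -2.9] w 0.011 j [ 0.16  0.53  1.73  0.    0.87 -0.17]
left mm [  0.1   0.5 -11.3] rotvec [ 0.  -0.1 -0.1] rows total 1
[[[0.0, -0.1, -0.1], [0.04, 0.02, 1.13], 0.0]]
0.08646957861472947 (array([0.54392156, 0.13873091, 0.33214221]), np.float64(-406.42547607421875))
```

View pics/c5.png

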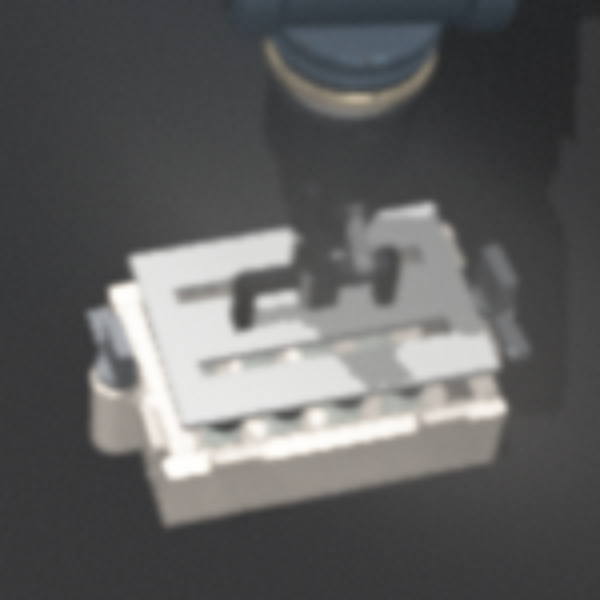

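The frame sits above the holder, aligned and between the two fins at (337,213) and (435,200). Lowering in small steps, watching the force.

carry_out(deltas=[[[0, 0, 0], [0, 0, 0.8], 0], [[0, 0, 0], [0, 0, 0.7], 0], [[0, 0, 0], [0, 0, 0.4], 0]])

```text
clock: 7.35
tcp_pos: [0.5439, 0.1368, 0.0834]
tcp_rot: [0.001, 0.579, 0.815, 0.002]
ft_force: [-0.1, 0.2, -2.5]
gripper_width: 0.0111
```

```bash
python3 plan.py .5425 .137 .073 1.907 0 2.7
```

```text
t 7.35 p [0.5439 0.1368 0.0834] psi 1.906 tilt [0.005 0.002] F [-0.1  0.2 -2.5] w 0.0111 j [ 0.16  0.56  1.74  0.    0.83 -0.17]
left mm [ -1.4   0.2 -10.4] rotvec [ 0.3 -0.  -0.1] rows total 1
[[[0.3, 0, -0.1], [0.07, -0.13, 1.04], 0.0]]
```

carry_out(deltas=[[[0.3, 0, 0], [0, -0.1, 0.3], 0], [[0, 0, 0], [0, 0, 0.3], 0], [[0, 0, 0], [0, 0, 0.2], 0]])

```text
clock: 7.65
tcp_pos: [0.5427, 0.1364, 0.0742]
tcp_rot: [-0.001, 0.579, 0.815, -0.0]
ft_force: [0.4, -0.2, -2.5]
gripper_width: 0.0107
```

```bash
python3 plan.py .5425 .137 .073 1.907 0 2.7
```

```text
t 7.65 p [0.5427 0.1364 0.0742] psi 1.906 tilt [-0.002 -0.   ] F [ 0.4 -0.2 -2.5] w 0.0107 j [ 0.16  0.58  1.74  0.    0.82 -0.17]
left mm [-0.2  0.6 -1.2] rotvec [-0.1 -0.  -0.1] rows total 1
[[[-0.1, 0, -0.1], [0.06, 0.0, 0.12], 0.0]]
```

Free of contact so far. Feeling for the rim.

carry_out(deltas=[[[0, 0, 0], [0, 0, 0.1], 0], [[0, 0, 0], [0, 0, 0.1], 0]])

```text
clock: 7.85
tcp_pos: [0.5427, 0.1364, 0.0729]
tcp_rot: [-0.001, 0.579, 0.815, -0.001]
ft_force: [-10.3, -1.2, 21.8]
gripper_width: 0.0108
```

```bash
python3 plan.py .5425 .137 .072 1.907 0 2.7; python3 -c "
from h import *
import cv2
for n in('top','scene'): snap(n,n+'6')
a=cv2.resize(cv2.imread('pics/scene6.png')[130:280,310:460],None,fx=4,fy=4)
cv2.imwrite('pics/c6.png',a)
"
```

```text
t 7.85 p [0.5427 0.1364 0.0729] psi 1.906 tilt [-0.002 -0.   ] F [-10.3  -1.2  21.8] w 0.0108 j [ 0.16  0.58  1.75  0.    0.82 -0.17]
left mm [-0.2  0.6 -0.9] rotvec [-0.1 -0.  -0.1] rows total 1
[[[-0.1, 0, -0.1], [0.06, 0.0, 0.09], 0.0]]
```

View pics/c6.png

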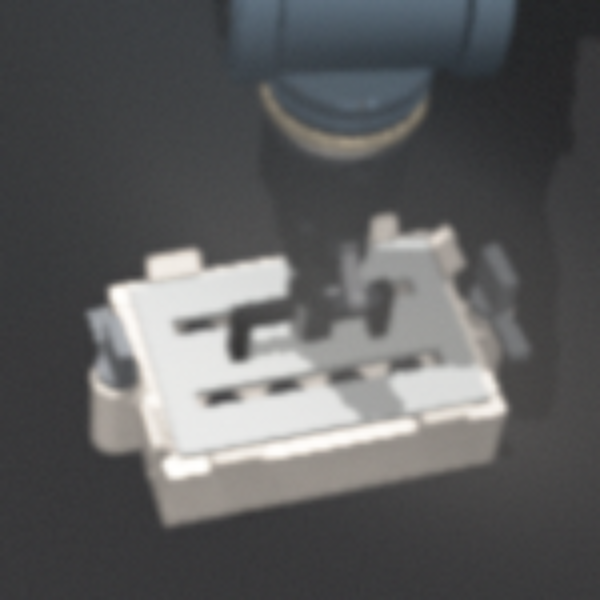

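Contact at TCP z 0.0729, exactly the height above the underside at pickup plus 50 mm; the frame lies inside all guides. Release.

carry_out(deltas=[[[0, 0, 0], [0, 0, -0.1], 0], [[0, 0, 0], [0, 0, 0], 40], [[0, 0, 0], [0, 0, 0], 40], [[0, 0, 0], [0, 0, 0], 40], [[0, 0, 0], [0, 0, 0], 40]])

```text
clock: 8.45
tcp_pos: [0.5436, 0.1366, 0.075]
tcp_rot: [0.0, 0.579, 0.815, 0.0]
ft_force: [-0.4, 0.4, -0.0]
gripper_width: 0.0342
```

carry_out(deltas=[[[0, 0, 0], [0, 0, -0.6], 40], [[0, 0, 0], [0, 0, -1.5], 40], [[0, 0, 0], [0, 0, -2.2], 40], [[0, 0, 0], [0, 0, -2.2], 40], [[0, 0, 0], [0, 0, -2], 40]])

```text
clock: 8.95
tcp_pos: [0.5422, 0.1363, 0.1616]
tcp_rot: [-0.001, 0.579, 0.815, -0.001]
ft_force: [-0.7, 0.4, 0.1]
gripper_width: 0.034
```

```bash
python3 plan.py .5065 .2406 .15 3.40 40 ; python3 -c "
from h import *
import cv2
for n in('top','scene'): snap(n,n+'7')
a=cv2.resize(cv2.imread('pics/scene7.png')[130:280,310:460],None,fx=4,fy=4)
cv2.imwrite('pics/c7.png',a)
from fit import *
c=dict(np.load('pics/scene7.npz'))
print(fitrect(c,(.543,.137,.338),.18,.12,.056))
"
```

```text
t 8.95 p [0.5422 0.1363 0.1616] psi 1.906 tilt [-0.004 -0.   ] F [-0.7  0.4  0.1] w 0.034 j [ 0.16  0.45  1.69  0.    1.   -0.17]
left mm [-35.7 104.3 -11.6] rotvec [ -0.1  -0.2 -85.6] rows total 11
[[[0, 0, -7.8], [1.0, 0.01, 0.11], 40.0], [[0, 0, -7.8], [0.99, 0.14, 0.11], 40.0], [[0, 0, -7.8], [0.96, 0.27, 0.11], 40.0], [[0, 0, -7.8], [0.92, 0.4, 0.1], 40.0], [[0, 0, -7.8], [0.85, 0.53, 0.11], 40.0]]
(array([0.54442155, 0.12668696, 0.33526298]), np.float64(-286.962890625))
```

View pics/c7.png

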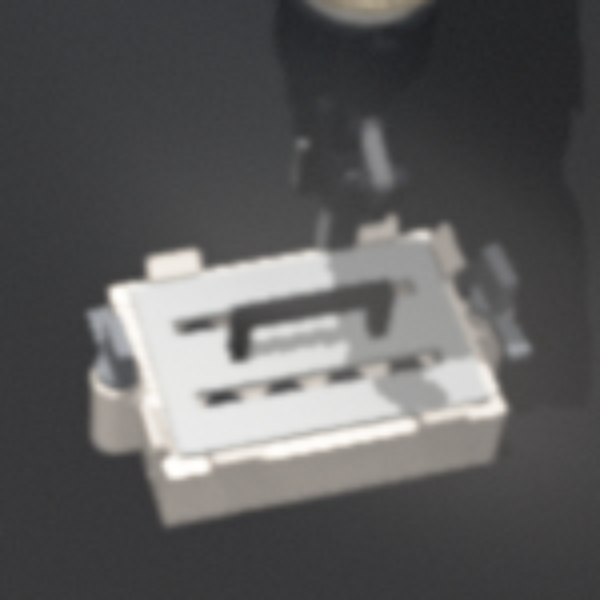

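The frame lies inside the guides, flat, fingers clear. (The rectangle fit here, y 0.127, is misled by white on white and shadow.) Now the fins, from the first pictures of both views.

```bash
python3 -c "
from h import *
for n in('top0','scene0'):
    c=dict(np.load(f'pics/{n}.npz'));P=cloud(c)
    for nm,e in(('L',(.5065,.2406)),('R',(.5801,.0334))):
        d=np.hypot(P[...,0]-e[0],P[...,1]-e[1])
        m=(d<.05)&(P[...,2]>.08)&(P[...,2]<.115)
        q=P[m]; v,u=np.nonzero(m)
        w,V=np.linalg.eigh(np.cov(q[:,:2].T)); a=V[:,1]
        ang=np.arctan2(a[1],a[0])
        print(n,nm,len(q),'mean',q.mean(0).round(4),'px',u.mean().round(1),v.mean().round(1),'fin dir deg',np.degrees(ang).round(1),'sd',np.sqrt(w).round(4),'z90',np.percentile(q[:,2],[50,90]).round(4),'rect',cv2.minAreaRect(q[:,:2].astype(np.float32)))
        m=(d<.055)&(P[...,2]>.05)&(P[...,2]<.115); I=c['pixels'].astype(int)
"
```

```text
top0 L 56 mean [0.5049 0.2388 0.0962] px 234.2 284.1 fin dir deg -153.0 sd [0.0036 0.0085] z90 [0.0967 0.1015] rect ((0.504975438117981, 0.23902875185012817), (0.029469037428498268, 0.011976049281656742), 27.512670516967773)
top0 R 50 mean [0.5785 0.0328 0.0963] px 313.6 256.4 fin dir deg -157.3 sd [0.0032 0.0089] z90 [0.096  0.1008] rect ((0.5785220265388489, 0.032819390296936035), (0.029332980513572693, 0.010699250735342503), 22.55925178527832)
scene0 L 89 mean [0.5098 0.2387 0.0907] px 434.1 197.8 fin dir deg -153.7 sd [0.0036 0.0092] z90 [0.0922 0.096 ] rect ((0.506825864315033, 0.23841217160224915), (0.03321710228919983, 0.012417281977832317), 23.954608917236328)
scene0 R 81 mean [0.5837 0.0323 0.0916] px 339.3 215.3 fin dir deg -157.4 sd [0.0035 0.0095] z90 [0.0928 0.0961] rect ((0.5810117125511169, 0.032205089926719666), (0.03364508971571922, 0.011743145994842052), 23.455263137817383)
```

Both fins' tops lie at about 96 mm, as they must. Fin spacing 219 mm (220 expected), left fin at (0.506,0.239) turned to 27° and right at (0.580,0.033) turned to 22.7°, i.e. joints about 1.70 and 1.63. Both are in range. To the left one.

carry_out(deltas=[[[0, 0, -8.2], [1, 0, 0], 40], [[0, 0, -8.2], [0.9, 0.1, 0], 40], [[0, 0, -8.2], [0.9, 0.3, 0], 40], [[0, 0, -8.2], [0.9, 0.4, 0], 40], [[0, 0, -8.2], [0.8, 0.5, 0], 40]])

```text
clock: 9.55
tcp_pos: [0.5261, 0.1818, 0.1614]
tcp_rot: [-0.0, 0.246, 0.969, -0.0]
ft_force: [-0.7, -0.2, -0.4]
gripper_width: 0.0343
```

```bash
python3 plan.py .506 .2395 .15 3.61 40
```

```text
t 9.55 p [0.5261 0.1818 0.1614] psi 2.644 tilt [-0.001 -0.   ] F [-0.7 -0.2 -0.4] w 0.0343 j [ 0.25  0.44  1.7  -0.    1.   -0.82]
left mm [-20.1  57.7 -11.4] rotvec [ -0.   -0.1 -55.3] rows total 7
[[[0, 0, -7.9], [0.65, 0.59, 0.16], 40.0], [[0, 0, -7.9], [0.56, 0.67, 0.16], 40.0], [[0, 0, -7.9], [0.46, 0.74, 0.16], 40.0], [[0, 0, -7.9], [0.35, 0.8, 0.16], 40.0], [[0, 0, -7.9], [0.24, 0.84, 0.17], 40.0]]
```

carry_out(deltas=[[[0, 0, -8], [0.7, 0.6, 0.1], 40], [[0, 0, -8], [0.6, 0.7, 0.1], 40], [[0, 0, -8], [0.5, 0.8, 0.1], 40], [[0, 0, -8], [0.4, 0.9, 0.1], 40], [[0, 0, -8], [0.2, 0.9, 0.1], 40]])

```text
clock: 10.05
tcp_pos: [0.5078, 0.2272, 0.1529]
tcp_rot: [-0.003, -0.115, 0.993, -0.001]
ft_force: [0.2, 1.0, -0.4]
gripper_width: 0.0341
```

```bash
python3 plan.py .506 .2395 .13 3.61 40
```

```text
t 10.05 p [0.5078 0.2272 0.1529] psi -2.911 tilt [-0.005 -0.002] F [ 0.2  1.  -0.4] w 0.0341 j [ 0.34  0.46  1.71  0.    0.98 -1.46]
left mm [ -1.8  12.3 -22.9] rotvec [  0.   -0.3 -13.6] rows total 2
[[[0.0, -0.2, -6.8], [-0.06, 0.62, 1.15], 40.0], [[0.0, -0.1, -6.8], [-0.13, 0.6, 1.14], 40.0]]
```

carry_out(deltas=[[[0, -0.2, -6.8], [0, 0.6, 1], 40], [[0, 0, -6.8], [-0.1, 0.6, 1], 40], [[0, 0, 0], [0, 0, 0], 40]])

```text
clock: 10.35
tcp_pos: [0.5038, 0.2401, 0.1306]
tcp_rot: [-0.002, -0.239, 0.971, -0.0]
ft_force: [-0.5, -0.6, 0.4]
gripper_width: 0.0339
```

```bash
python3 plan.py .506 .2395 .115 3.61 40
```

```text
t 10.35 p [0.5038 0.2401 0.1306] psi -2.659 tilt [-0.004 -0.001] F [-0.5 -0.6  0.4] w 0.0339 j [ 0.36  0.49  1.72  0.    0.94 -1.69]
left mm [  2.2  -0.6 -15.6] rotvec [ 0.  -0.2  0.8] rows total 1
[[[0.0, -0.2, 0.8], [-0.17, -0.15, 1.55], 40.0]]
```

carry_out(deltas=[[[0, -0.2, 0.8], [-0.2, -0.1, 1], 40], [[0, 0, 0], [0, 0, 0], 40]])

```text
clock: 10.55
tcp_pos: [0.506, 0.2397, 0.1196]
tcp_rot: [-0.0, -0.229, 0.974, 0.0]
ft_force: [-0.4, -0.4, 1.0]
gripper_width: 0.0341
```

```bash
python3 plan.py .506 .2395 .075 3.61 40 1.2; python3 -c "
from h import *
import cv2
for n in('top','scene'): snap(n,n+'8')
a=cv2.resize(cv2.imread('pics/scene8.png')[130:280,320:470],None,fx=4,fy=4)
cv2.imwrite('pics/c8.png',a)
"
```

```text
t 10.55 p [0.506  0.2397 0.1196] psi -2.68 tilt [-0.001  0.   ] F [-0.4 -0.4  1. ] w 0.0341 j [ 0.36  0.51  1.72  0.    0.91 -1.67]
left mm [ -0.   -0.2 -44.6] rotvec [ 0.  -0.  -0.4] rows total 4
[[[0.0, 0, -0.1], [0.0, -0.01, 1.11], 40.0], [[0.0, 0, -0.1], [0.0, 0, 1.12], 40.0], [[0.0, 0, -0.1], [0.0, -0.01, 1.11], 40.0], [[0.0, 0, -0.1], [0.01, 0, 1.12], 40.0]]
```

View pics/c8.png

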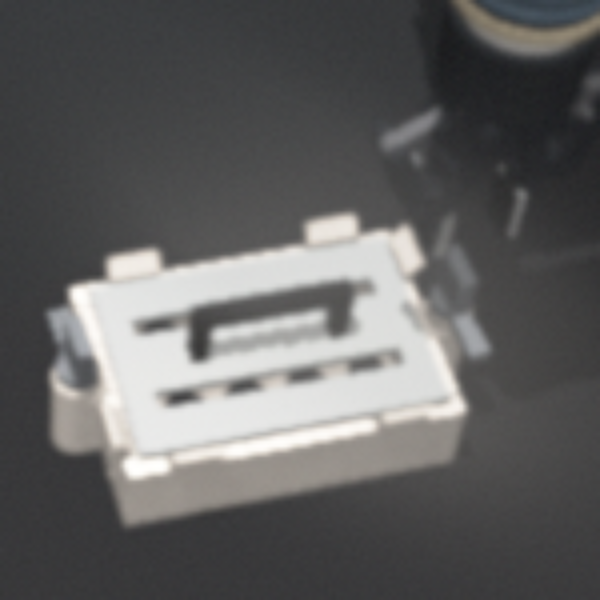

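The fingers hang at about (430–450,180), either side of the fin at (433,200); the frame sits level in all guides. Going down.

carry_out(deltas=[[[0, 0, 0], [0, 0, 1.2], 40], [[0, 0, 0], [0, 0, 1.2], 40], [[0, 0, 0], [0, 0, 1], 40], [[0, 0, 0], [0, 0, 0.6], 40], [[0, 0, 0], [0, 0, 0], 40]])

```text
clock: 11.15
tcp_pos: [0.5068, 0.2395, 0.0774]
tcp_rot: [0.0, -0.228, 0.974, 0.0]
ft_force: [0.1, 0.2, 0.1]
gripper_width: 0.0343
```

```bash
python3 plan.py .506 .2395 .075 3.61 40 1.2
```

```text
t 11.15 p [0.5068 0.2395 0.0774] psi -2.682 tilt [0.001 0.001] F [0.1 0.2 0.1] w 0.0343 j [ 0.36  0.57  1.74  0.    0.83 -1.67]
left mm [-0.8  0.  -2.4] rotvec [ 0.   0.1 -0.5] rows total 1
[[[0.0, 0.1, -0.5], [0.07, 0.04, 0.24], 40.0]]
```

carry_out(deltas=[[[0, 0, 0], [0.1, 0, 0.2], 40], [[0, 0, 0], [0, 0, 0], 20], [[0, 0, 0], [0, 0, 0], 5], [[0, 0, 0], [0, 0, 0], 0], [[0, 0, 0], [0, 0, 0], 0]])

```text
clock: 11.65
tcp_pos: [0.5052, 0.2403, 0.0757]
tcp_rot: [0.0, -0.228, 0.974, 0.001]
ft_force: [2.1, 0.2, -5.5]
gripper_width: 0.0096
```

```bash
python3 plan.py .506 .2395 .075 1.911 0 1.2
```

```text
t 11.65 p [0.5052 0.2403 0.0757] psi -2.682 tilt [-0.     0.003] F [ 2.1  0.2 -5.5] w 0.0096 j [ 0.36  0.57  1.75  0.    0.82 -1.67]
left mm [ 0.8 -0.8 -0.7] rotvec [ 0.2 -0.1 96.8] rows total 13
[[[0.0, 0, 7.4], [0, -0.01, 0.01], 0.0], [[0.0, 0, 7.5], [0, -0.01, 0.01], 0.0], [[0.0, 0, 7.4], [-0.01, -0.01, 0.0], 0.0], [[0.0, 0, 7.5], [-0.01, -0.01, 0.01], 0.0], [[0.0, 0, 7.4], [-0.01, 0, 0.0], 0.0]]
```

Gripped the fin at 9.6 mm. Turning clockwise from above.

carry_out(deltas=[[[0, 0, 5], [0, 0, 0], 0], [[0, 0, 6], [0, 0, 0], 0], [[0, 0, 6], [0, 0, 0], 0], [[0, 0, 6], [0, 0, 0], 0], [[0, 0, 6], [0, 0, 0], 0]])

```text
clock: 12.15
tcp_pos: [0.505, 0.2405, 0.0757]
tcp_rot: [-0.0, 0.032, 0.999, 0.001]
ft_force: [0.4, 2.6, -3.7]
gripper_width: 0.0096
```

```bash
python3 plan.py .506 .2395 .075 1.911 0 1.2
```

```text
t 12.15 p [0.505  0.2405 0.0757] psi 3.078 tilt [-0.     0.003] F [ 0.4  2.6 -3.7] w 0.0096 j [ 0.36  0.57  1.75  0.    0.82 -1.15]
left mm [ 1.  -1.  -0.7] rotvec [ 0.1 -0.1 66.9] rows total 9
[[[0.0, 0, 7.4], [-0.01, -0.01, 0.01], 0.0], [[0.0, 0, 7.4], [-0.01, -0.01, 0.01], 0.0], [[0.0, 0, 7.4], [-0.01, -0.01, 0.01], 0.0], [[0.0, 0, 7.4], [-0.02, 0, 0.01], 0.0], [[0.0, 0, 7.5], [-0.01, 0, 0.01], 0.0]]
```

carry_out(deltas=[[[0, 0, 7], [0, 0, 0], 0], [[0, 0, 7], [0, 0, 0], 0], [[0, 0, 7], [0, 0, 0], 0], [[0, 0, 7], [0, 0, 0], 0], [[0, 0, 7], [0, 0, 0], 0]])

```text
clock: 12.65
tcp_pos: [0.505, 0.2408, 0.0757]
tcp_rot: [-0.001, 0.343, 0.94, 0.002]
ft_force: [0.5, 2.2, -4.7]
gripper_width: 0.0097
```

```bash
python3 plan.py .506 .2395 .075 1.911 0 1.2
```

```text
t 12.65 p [0.505  0.2408 0.0757] psi 2.442 tilt [0.    0.003] F [ 0.5  2.2 -4.7] w 0.0097 j [ 0.36  0.57  1.75  0.    0.82 -0.51]
left mm [ 1.  -1.3 -0.7] rotvec [ 0.1 -0.1 30.4] rows total 4
[[[0.0, 0, 7.6], [-0.04, -0.01, 0.02], 0.0], [[0.0, -0.1, 7.6], [-0.04, 0, 0.02], 0.0], [[0.1, 0, 7.6], [-0.04, 0, 0.01], 0.0], [[0.0, -0.1, 7.6], [-0.04, 0.0, 0.02], 0.0]]
```

carry_out(deltas=[[[0, 0, 7], [0, 0, 0], 0], [[0, 0, 7], [0, 0, 0], 0], [[0, 0, 7], [0, 0, 0], 0], [[0, 0, 5], [0, 0, 0], 0], [[0, 0, 2], [0, 0, 0], 0]])

```text
clock: 13.15
tcp_pos: [0.5052, 0.241, 0.0757]
tcp_rot: [-0.001, 0.569, 0.822, 0.002]
ft_force: [0.4, 1.8, -3.2]
gripper_width: 0.0096
```

```bash
python3 plan.py .506 .2395 .075 1.911 0 1.2; python3 -c "
from h import *
print(manip.get_state()['ft_torque'])
import cv2
for n in('top','scene'): snap(n,n+'9')
a=cv2.resize(cv2.imread('pics/scene9.png')[130:280,320:470],None,fx=4,fy=4)
cv2.imwrite('pics/c9.png',a)
"
```

```text
t 13.15 p [0.5052 0.241  0.0757] psi 1.93 tilt [0.    0.004] F [ 0.4  1.8 -3.2] w 0.0096 j [ 0.36  0.57  1.75  0.    0.82 -0.  ]
left mm [ 0.8 -1.5 -0.7] rotvec [ 0.1 -0.2  1.1] rows total 1
[[[0.1, -0.2, 1.1], [-0.17, 0.02, 0.07], 0.0]]
[-0.02659034  0.05969992  0.03186234]
```

View pics/c9.png

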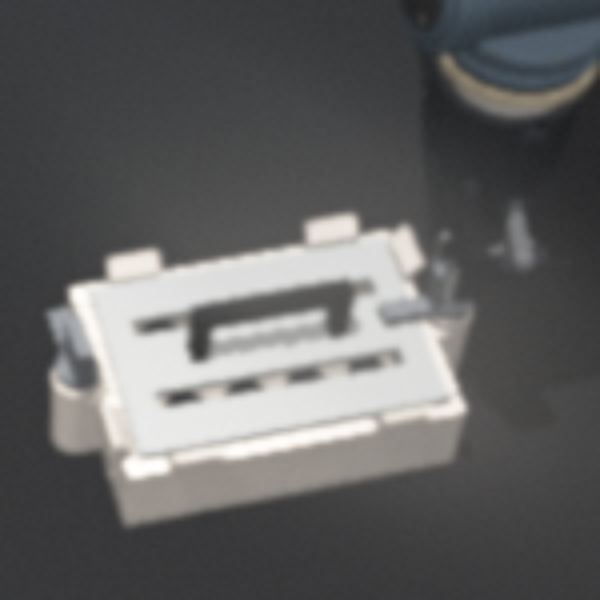

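The left tongue, (418–436,207), now lies over the frame's end, pointing to the handle. A touch more to the stop, then release.

carry_out(deltas=[[[0, 0, 2], [0, 0, 0], 0], [[0, 0, 0], [0, 0, 0], 0]])

```text
clock: 13.45
tcp_pos: [0.5052, 0.241, 0.0757]
tcp_rot: [-0.001, 0.581, 0.814, 0.002]
ft_force: [-0.3, 0.3, -3.2]
gripper_width: 0.0097
```

```bash
python3 plan.py .506 .2395 .075 1.911 0 1.2; python3 -c "
from h import *
print(manip.get_state()['ft_torque'])"
```

```text
t 13.45 p [0.5052 0.241  0.0757] psi 1.901 tilt [0.    0.003] F [-0.3  0.3 -3.2] w 0.0097 j [0.36 0.57 1.75 0.   0.82 0.03]
left mm [ 0.8 -1.5 -0.7] rotvec [ 0.1 -0.2 -0.6] rows total 1
[[[0.1, -0.2, -0.6], [-0.17, 0.02, 0.07], 0.0]]
[0.13930955 0.04855256 0.31402745]
```

Moment about z rose to 0.31 N m (friction is 0.06): it is at the stop. Release and rise.

carry_out(deltas=[[[0, 0, 0], [0, 0, 0], 20], [[0, 0, 0], [0, 0, 0], 40], [[0, 0, 0], [0, 0, 0], 40], [[0, 0, 0], [0, 0, 0], 40]])

```text
clock: 13.85
tcp_pos: [0.5058, 0.2411, 0.0766]
tcp_rot: [-0.0, 0.58, 0.815, 0.002]
ft_force: [0.5, -0.2, 0.2]
gripper_width: 0.0339
```

carry_out(deltas=[[[0, 0, 0], [0, 0, -1], 40], [[0, 0, 0], [0, 0, -2], 40], [[0, 0, 0], [0, 0, -2.5], 40], [[0, 0, 0], [0, 0, -2], 40], [[0, 0, 0], [0, 0, -1], 40]])

```text
clock: 14.35
tcp_pos: [0.5052, 0.2404, 0.166]
tcp_rot: [-0.001, 0.58, 0.815, 0.001]
ft_force: [0.7, 0.5, 0.3]
gripper_width: 0.0345
```

```bash
python3 plan.py .5797 .033 .155 3.538 40 2.7
```

```text
t 14.35 p [0.5052 0.2404 0.166 ] psi 1.905 tilt [0.    0.003] F [0.7 0.5 0.3] w 0.0345 j [0.36 0.44 1.69 0.   1.01 0.02]
left mm [  74.5 -207.4  -11. ] rotvec [  0.2  -0.1 -93.6] rows total 12
[[[0.0, 0, -7.8], [-1.84, 0.02, 0.09], 40.0], [[0.0, 0, -7.8], [-1.82, -0.23, 0.09], 40.0], [[0.0, 0, -7.8], [-1.77, -0.47, 0.09], 40.0], [[0.0, 0, -7.8], [-1.69, -0.71, 0.09], 40.0], [[0.0, 0, -7.8], [-1.58, -0.93, 0.08], 40.0]]
```

carry_out(deltas=[[[0, 0, -7.8], [-1.8, 0, 0], 40], [[0, 0, -7.8], [-1.8, -0.2, 0], 40], [[0, 0, -7.8], [-1.8, -0.5, 0], 40], [[0, 0, -7.8], [-1.7, -0.7, 0], 40], [[0, 0, -7.8], [-1.6, -0.9, 0], 40]])

```text
clock: 14.85
tcp_pos: [0.5381, 0.1538, 0.1692]
tcp_rot: [0.001, 0.262, 0.965, 0.003]
ft_force: [0.6, -0.2, -1.0]
gripper_width: 0.0344
```

```bash
python3 plan.py .580 .0325 .155 3.538 40 2.7
```

```text
t 14.85 p [0.5381 0.1538 0.1692] psi 2.612 tilt [0.004 0.005] F [ 0.6 -0.2 -1. ] w 0.0344 j [ 0.19  0.44  1.69  0.    1.01 -0.85]
left mm [  41.9 -121.3  -14.2] rotvec [  0.3   0.2 -53. ] rows total 7
[[[0.0, 0.0, -7.6], [-1.39, -1.19, 0.2], 40.0], [[0.0, 0.0, -7.6], [-1.22, -1.37, 0.2], 40.0], [[0.1, 0.1, -7.6], [-1.03, -1.52, 0.2], 40.0], [[0.0, 0.0, -7.6], [-0.82, -1.64, 0.2], 40.0], [[0.1, 0.1, -7.5], [-0.6, -1.74, 0.19], 40.0]]
```

carry_out(deltas=[[[0.1, 0.1, -7.6], [-1.4, -1.2, 0.2], 40], [[0.1, 0.1, -7.6], [-1.2, -1.4, 0.2], 40], [[0.1, 0, -7.6], [-1, -1.5, 0.2], 40], [[0, 0, -7.6], [-0.8, -1.6, 0.2], 40], [[0, 0, -7.6], [-0.6, -1.7, 0.2], 40]])

```text
clock: 15.35
tcp_pos: [0.5691, 0.0644, 0.1595]
tcp_rot: [-0.0, -0.081, 0.997, 0.001]
ft_force: [0.0, 0.7, -0.3]
gripper_width: 0.034
```

```bash
python3 plan.py .580 .0325 .14 3.538 40 2
```

```text
t 15.35 p [0.5691 0.0644 0.1595] psi -2.979 tilt [-0.001  0.001] F [ 0.   0.7 -0.3] w 0.034 j [ 0.03  0.47  1.66  0.    1.01 -1.7 ]
left mm [ 10.9 -31.9 -19.5] rotvec [  0.1  -0.  -13.4] rows total 2
[[[0.0, 0, -6.7], [-0.28, -1.66, 0.97], 40.0], [[0.1, 0, -6.7], [-0.09, -1.69, 0.97], 40.0]]
```

carry_out(deltas=[[[0, 0, -6.7], [-0.3, -1.6, 0.6], 40], [[0, 0, -5], [-0.1, -1.2, 0.8], 40], [[0, 0, 0], [0, 0, 0], 40]])

```text
clock: 15.65
tcp_pos: [0.5795, 0.0349, 0.1451]
tcp_rot: [-0.0, -0.187, 0.982, 0.001]
ft_force: [0.5, 0.7, -0.0]
gripper_width: 0.0342
```

```bash
python3 plan.py .580 .0325 .125 3.538 40 2
```

```text
t 15.65 p [0.5795 0.0349 0.1451] psi -2.764 tilt [-0.001  0.001] F [ 0.5  0.7 -0. ] w 0.0342 j [-0.02  0.51  1.65  0.    0.99 -1.97]
left mm [  0.5  -2.4 -20.1] rotvec [ 0.1 -0.  -1.1] rows total 1
[[[0.1, 0, -1.1], [0.04, -0.25, 2.01], 40.0]]
```

carry_out(deltas=[[[0, 0, -1], [0, -0.2, 1.2], 40], [[0, 0, 0], [0, 0, 1], 40], [[0, 0, 0], [0, 0, 0], 40]])

```text
clock: 15.95
tcp_pos: [0.5798, 0.0341, 0.1218]
tcp_rot: [-0.001, -0.194, 0.981, 0.001]
ft_force: [0.5, -0.5, -0.7]
gripper_width: 0.0345
```

```bash
python3 plan.py .580 .0325 .0755 3.538 40 1.2; python3 -c "
from h import *
import cv2
for n in('top','scene'): snap(n,n+'10')
a=cv2.resize(cv2.imread('pics/scene10.png')[130:280,310:460],None,fx=4,fy=4)
cv2.imwrite('pics/c10.png',a)
"
```

```text
t 15.95 p [0.5798 0.0341 0.1218] psi -2.751 tilt [-0.001  0.001] F [ 0.5 -0.5 -0.7] w 0.0345 j [-0.02  0.54  1.66  0.    0.94 -1.98]
left mm [  0.2  -1.6 -46.3] rotvec [ 0.1 -0.  -0.3] rows total 4
[[[0.0, 0, -0.1], [0.01, -0.04, 1.16], 40.0], [[0.0, 0, -0.1], [0.01, -0.04, 1.16], 40.0], [[0.1, 0, -0.1], [0.01, -0.04, 1.15], 40.0], [[0.0, 0, -0.0], [0.0, -0.04, 1.16], 40.0]]
```

View pics/c10.png

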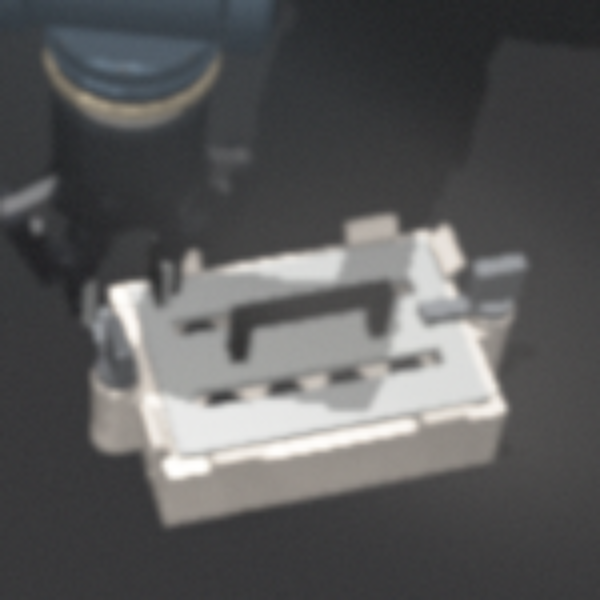

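The left button stands closed at (425,207). The fingers are around (333,203) and (352,198), straddling the right fin at (338,215). Going down.

carry_out(deltas=[[[0, 0, 0], [0, -0.1, 1.2], 40], [[0, 0, 0], [0, 0, 1.2], 40], [[0, 0, 0], [0, 0, 1], 40], [[0, 0, 0], [0, 0, 0.7], 40], [[0, 0, 0], [0, 0, 0], 40]])

```text
clock: 16.55
tcp_pos: [0.5807, 0.0338, 0.0785]
tcp_rot: [0.0, -0.194, 0.981, 0.001]
ft_force: [-0.2, -0.8, 0.7]
gripper_width: 0.0341
```

```bash
python3 plan.py .580 .0325 .0755 3.538 40 1.2
```

```text
t 16.55 p [0.5807 0.0338 0.0785] psi -2.751 tilt [0.    0.001] F [-0.2 -0.8  0.7] w 0.0341 j [-0.02  0.6   1.68  0.    0.86 -1.99]
left mm [-0.7 -1.3 -3. ] rotvec [ 0.1  0.  -0.3] rows total 1
[[[0.1, 0.0, -0.3], [0.11, -0.09, 0.3], 40.0]]
```

carry_out(deltas=[[[0, 0, 0], [0.1, -0.1, 0.3], 40], [[0, 0, 0], [0, 0, 0], 20], [[0, 0, 0], [0, 0, 0], 5], [[0, 0, 0], [0, 0, 0], 0], [[0, 0, 0], [0, 0, 0], 0]])

```text
clock: 17.05
tcp_pos: [0.5798, 0.0334, 0.0757]
tcp_rot: [0.0, -0.194, 0.981, 0.002]
ft_force: [0.6, 0.2, -5.2]
gripper_width: 0.0095
```

```bash
python3 plan.py .580 .0325 .0755 1.905 0 1.2
```

```text
t 17.05 p [0.5798 0.0334 0.0757] psi -2.751 tilt [-0.     0.003] F [ 0.6  0.2 -5.2] w 0.0095 j [-0.02  0.6   1.69  0.    0.85 -1.99]
left mm [ 0.2 -0.9 -0.2] rotvec [ 0.2 -0.1 93.2] rows total 12
[[[0.0, 0, 7.8], [0.0, -0.01, 0.0], 0.0], [[0.0, 0, 7.8], [0.0, -0.01, 0.0], 0.0], [[0.0, 0, 7.8], [0, -0.01, 0.0], 0.0], [[0.0, 0, 7.8], [0, -0.01, 0.0], 0.0], [[0.0, 0, 7.8], [0, -0.01, 0.0], 0.0]]
```

carry_out(deltas=[[[0, 0, 6], [0, 0, 0], 0], [[0, 0, 7], [0, 0, 0], 0], [[0, 0, 7], [0, 0, 0], 0], [[0, 0, 7], [0, 0, 0], 0], [[0, 0, 7], [0, 0, 0], 0]])

```text
clock: 17.55
tcp_pos: [0.5797, 0.0332, 0.0757]
tcp_rot: [-0.0, 0.111, 0.994, 0.001]
ft_force: [-0.1, 1.6, -2.2]
gripper_width: 0.0097
```

carry_out(deltas=[[[0, 0, 7], [0, 0, 0], 0], [[0, 0, 7], [0, 0, 0], 0], [[0, 0, 7], [0, 0, 0], 0], [[0, 0, 7], [0, 0, 0], 0], [[0, 0, 7], [0, 0, 0], 0]])

```text
clock: 18.05
tcp_pos: [0.5796, 0.0331, 0.0757]
tcp_rot: [-0.001, 0.416, 0.909, 0.001]
ft_force: [1.0, 0.1, -3.6]
gripper_width: 0.0097
```

```bash
python3 plan.py .580 .0325 .0755 1.905 0 1.2
```

```text
t 18.05 p [0.5796 0.0331 0.0757] psi 2.283 tilt [-0.001  0.002] F [ 1.   0.1 -3.6] w 0.0097 j [-0.02  0.6   1.69  0.    0.85 -0.74]
left mm [ 0.4 -0.6 -0.2] rotvec [ 0.  -0.1 21.7] rows total 3
[[[0.0, 0, 7.2], [-0.02, 0, 0.01], 0.0], [[0.0, -0.1, 7.2], [-0.03, 0, 0.0], 0.0], [[0.0, 0, 7.3], [-0.02, 0.0, 0.01], 0.0]]
```

carry_out(deltas=[[[0, 0, 7], [0, 0, 0], 0], [[0, 0, 7], [0, 0, 0], 0], [[0, 0, 5], [0, 0, 0], 0], [[0, 0, 2.5], [0, 0, 0], 0], [[0, 0, 0], [0, 0, 0], 0]])

```text
clock: 18.55
tcp_pos: [0.5795, 0.0331, 0.0757]
tcp_rot: [-0.001, 0.586, 0.81, 0.0]
ft_force: [0.1, 0.2, -3.3]
gripper_width: 0.0095
```

```bash
python3 plan.py .580 .0325 .0755 1.905 0 1.2;python3 -c "
from h import *
print(manip.get_state()['ft_torque'])"
```

```text
t 18.55 p [0.5795 0.0331 0.0757] psi 1.89 tilt [-0.001  0.002] F [ 0.1  0.2 -3.3] w 0.0095 j [-0.02  0.6   1.69  0.    0.85 -0.34]
left mm [ 0.5 -0.6 -0.2] rotvec [-0.  -0.1 -0.9] rows total 1
[[[0, -0.1, -0.9], [-0.08, 0.03, 0.02], 0.0]]
[ 0.10657716 -0.01028707  0.52647873]
```

Moment 0.53 N m, so the right button is at its stop. Release, rise, draw back.

carry_out(deltas=[[[0, 0, 0], [0, 0, 0], 20], [[0, 0, 0], [0, 0, 0], 40], [[0, 0, 0], [0, 0, 0], 40], [[0, 0, 0], [0, 0, 0], 40]])

```text
clock: 18.95
tcp_pos: [0.5801, 0.0328, 0.0766]
tcp_rot: [-0.0, 0.585, 0.811, 0.001]
ft_force: [-0.2, 0.5, 1.0]
gripper_width: 0.034
```

carry_out(deltas=[[[0, 0, 0], [0, 0, -1], 40], [[0, 0, 0], [0, 0, -2], 40], [[0, 0, 0], [0, 0, -2.5], 40], [[0, 0, 0], [0, 0, -3], 40], [[0, 0, 0], [0, 0, -3], 40]])

```text
clock: 19.45
tcp_pos: [0.5782, 0.0325, 0.1945]
tcp_rot: [-0.003, 0.585, 0.811, -0.001]
ft_force: [0.7, 0.4, 0.6]
gripper_width: 0.0339
```

```bash
python3 plan.py .43 -.2 .25 1.89 40 4
```

```text
t 19.45 p [0.5782 0.0325 0.1945] psi 1.893 tilt [-0.006  0.002] F [0.7 0.4 0.6] w 0.0339 j [-0.03  0.44  1.61  0.    1.09 -0.35]
left mm [-148.2 -232.5   55.5] rotvec [-0.3 -0.2  0.2] rows total 7
[[[0, 0, 0.0], [-2.48, -3.06, -0.79], 40.0], [[0, 0, 0.0], [-2.48, -3.06, -0.79], 40.0], [[-0.1, 0, 0.0], [-2.48, -3.07, -0.79], 40.0], [[0, -0.1, 0.0], [-2.47, -3.06, -0.79], 40.0], [[-0.1, 0, 0.1], [-2.48, -3.06, -0.79], 40.0]]
```

carry_out(deltas=[[[0, 0, 0], [-2, -2.5, -0.8], 40], [[0, 0, 0], [-2.5, -3, -0.8], 40], [[0, 0, 0], [-2.5, -3, -0.8], 40], [[0, 0, 0], [-2.5, -3, -0.8], 40], [[0, 0, 0], [-2.5, -3, -0.8], 40]])

```text
clock: 19.95
tcp_pos: [0.4789, -0.1293, 0.2438]
tcp_rot: [0.002, 0.582, 0.813, 0.002]
ft_force: [1.0, 0.5, 0.1]
gripper_width: 0.0343
```

carry_out(deltas=[[[0, 0, 0], [-2.5, -2.5, 0], 40], [[0, 0, 0], [-2, -2, 0], 40], [[0, 0, 0], [0, 0, 0], 40], [[0, 0, 0], [0, 0, 0], 40]])

```text
clock: 20.35
tcp_pos: [0.4477, -0.1919, 0.2485]
tcp_rot: [0.006, 0.583, 0.812, 0.002]
ft_force: [0.2, 0.0, -0.3]
gripper_width: 0.0341
```

```bash
python3 -c "
from fit import *
print(manip.get_state()['ft_force'],manip.get_state()['tcp_pos'])
for n in('top','scene'): c=snap(n,n+'11'); P=cloud(c); I=c['pixels'].min(2);
T=dict(np.load('pics/top11.npz'))
print('frame top',fitrect(T,(.5425,.137,.338),.18,.12,.056), 'holder',fitrect(T,(.5425,.137,.338),.196,.136,.05))
P=cloud(T)
# frame plane top
for n in('top11','scene11'):
  c=dict(np.load(f'pics/{n}.npz'));P=cloud(c)
  R=np.array([[np.cos(.336),np.sin(.336)],[-np.sin(.336),np.cos(.336)]])
  L=(P[...,:2]-[.5427,.1364])@R.T
  m=(abs(L[...,0])<.055)&(abs(L[...,1])<.06)&(P[...,2]>.045)&(P[...,2]<.066)&(c['pixels'].min(2)>140)
  q=np.c_[L[m],np.ones(m.sum())]; print(n,m.sum(),np.linalg.lstsq(q,P[m][:,2],rcond=None)[0])
  for s in(1,-1):
    d=np.hypot(L[...,0],L[...,1]-s*.11); f=(d<.03)&(P[...,2]>.08)&(P[...,2]<.11); q=L[f]; w,V=np.linalg.eigh(np.cov(q.T)); print(' fin',s,q.mean(0).round(4),'joint~',round((np.arctan(-V[0,1]/V[1,1])),3))
  for nm,e in(('jar',(.602,-.46)),('beaker',(.596,.462)),('dish',(.79,.035))):
    f=(np.hypot(P[...,0]-e[0],P[...,1]-e[1])<.09)&(P[...,2]>.01)
    c0=dict(np.load('pics/'+('top0' if n[0]=='t' else 'scene0')+'.npz'));P0=cloud(c0); f0=(np.hypot(P0[...,0]-e[0],P0[...,1]-e[1])<.09)&(P0[...,2]>.01)
    print(' ',nm,'moved',(P[f].mean(0)-P0[f0].mean(0))[:2].round(4))
a=cv2.resize(cv2.imread('pics/scene11.png')[150:270,310:460],None,fx=2.6,fy=2.6);b=cv2.resize(cv2.imread('pics/top11.png')[220:340,200:350],None,fx=2.6,fy=2.6)
cv2.imwrite('pics/c11.png',cv2.hconcat([a,b]))
"
```

```text
[ 0.16506758  0.004027   -0.30319621] [ 0.44770641 -0.19194324  0.248525  ]
frame top (array([0.54815826, 0.1473045 , 0.33619505]), np.float64(-457.9559631347656)) holder (array([0.5427373 , 0.13704761, 0.34220294]), np.float64(-811.7964477539062))
top11 1294 [0.00054072 0.00389026 0.05639774]
 fin 1 [-0.0019  0.1092] joint~ -0.006
 fin -1 [-0.0003 -0.1096] joint~ 0.037
  jar moved [0.0005 0.0004]
  beaker moved [-0.0006 -0.0004]
  dish moved [-0.0004 -0.0001]
scene11 1476 [-0.00464762 -0.0010599   0.05390949]
 fin 1 [0.0015 0.1073] joint~ -0.016
 fin -1 [ 0.0033 -0.1117] joint~ 0.029
  jar moved [-0.0001  0.    ]
  beaker moved [-0.0002  0.0002]
  dish moved [-0.0003 -0.0002]
```

View pics/c11.png

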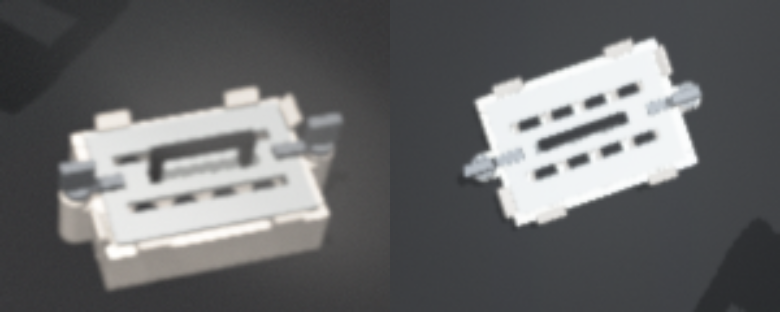

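Both tongues lie square across the frame's ends, top view (248,281) and (303,261), and the plate is flat at 54–56 mm. The plate outline fit is unusable (white on white), so I'll check the centre by the black bar.

```bash
python3 -c "
from fit import *
T=dict(np.load('pics/top11.npz'))
print('bar',fitrect(T,(.5425,.137,.338),.092,.012,.096,-1,.002))
P=cloud(T);m=(abs(P[...,0]-.5425)<.06)&(abs(P[...,1]-.137)<.06)&(P[...,2]>.08)&(P[...,2]<.11)
print(P[m].mean(0),cv2.minAreaRect(P[m][:,:2].astype(np.float32)))
"
```

```text
bar (array([0.54222077, 0.13671722, 0.33271332]), np.float64(-862.5032348632812))
[0.54161918 0.13648926 0.09695365] ((0.5416624546051025, 0.13692736625671387), (0.012089116498827934, 0.09158671647310257), 19.304697036743164)
```

Bar centre is (0.5422,0.1367) and holder centre (0.5427,0.1370), under 1 mm apart, with yaw within 0.01 rad. Handing in.

```bash
python3 -c "
from rig import manip
print(manip.hand_in())"
```

```text
the job is handed in; nothing more can be done
None
```

I picked the frame up by its handle, laid it on the holder's rim and released it. I then gripped each turnbutton's fin, turned it in to its stop and drew the arm clear. The job was handed in at about 20.5 s; `hand_in` reports no verdict.

What the last checks showed before handing in:

- **Frame position:** the handle bar's centre is within 1 mm of the holder's centre. Yaw agrees to 0.01 rad and the slope is at most about 0.005 rad. The top of the plate measures 54–56 mm up, against 56 expected.
- **Turnbuttons:** the left reads -0.01 to -0.02 rad and the right about 0.03 rad. Each one's turning moment rose well above its friction, to 0.31 and 0.53 N m, so both are at their stops.
- **Bystanders:** the jar, beaker and dish have moved less than 1 mm.
- **Arm:** it is clear of everything, with no contact force.

**Checks that failed or disagreed:**

- **Outline fit:** fitting the seated plate's outline failed (white on white, about 11 mm off). I used the black handle bar for the centre instead.
- **Camera heights:** the two cameras' depth heights differ by about 2–4 mm, as their 2 mm calibration allows.

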